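# Hang the formed carrier from the block onto the rail at the mark

## Task

Swing the clamp bar well clear of the C-shaped steel hanger and lift the hanger out of the forming block. Hook it over the horizontal rail at the left end, where there is no guard bar in front, then slide it along the rail, without lifting it off, until it hangs level with the pointer, and let go. Do not let the hanger fall, and leave the other things on the table alone.

Things in the scene. Friction and masses are not known exactly. Their poses are not given: they have to be found in the camera images.
- clamp (a joint): Swing clamp of the forming block: dark flat bar 136 x 18 x 10 mm on an upright pin beside the pocket, stiff (0.12 N m), stays where left. At 0 to 0.2 (start) it lies through the hanger's mouth, 4 mm above its foot, and blocks lifting. Grows anticlockwise seen from above, out through the open mouth. Clear of the hanger from 1.15 rad; stop at 1.9.
- clamp_knob (a point): Middle of the upright black knob on the free end of the clamp bar (20 mm diameter, 54 mm tall from z 0.044 to 0.098; this point at z 0.07). 120 mm from the hinge.
- clamp_hinge (a point): Point on the upright hinge axis of the clamp bar, at bar height.
- die_pocket (a point): Centre of the hanger's place on the floor of the pocket of the forming block (steel block 120 x 124 x 22 mm, fixed to the table; pocket 14 mm deep, 2 mm wider than the hanger's foot all round). z up; x and y parallel to the hanger's x and y when it sits in the pocket.
- hanger_tab (a point): Middle of the grip tab on top of the hanger: 12 mm thick along x, 34 mm wide along y, standing 49 mm above the saddle plate (this point 26 mm above the plate, 23 mm below the tab's top). The hanger is a steel C, 147 mm tall, 40 mm wide along y, about 0.35 kg; it starts upright in the pocket. 34 mm straight above hanger_seat.
- hanger_seat (a point): Middle of the underside of the hanger's 8 mm saddle plate (x -22 to +22 mm), which is to rest on the rail; z up. Below the plate: a full-height leg at x -22 to -16, and a short lip at x +16 to +22, its end 28 mm below this point.
- rail_top (a point): Top of the rail at its middle, 165 mm above the table: steel bar of 16 mm diameter along this frame's y (+y = left end seen from the robot; x points away from the robot), between two 18 mm posts at y -170 and +170 mm, level with its top, on a fixed base. In front, at x -45 mm, a 10 mm guard bar runs 40 mm below the rail's top from y -170 to +50 mm, then down to the base.
- mark_tip (a point): Tip of the upright flat aluminium pointer (11 mm wide) that stands 58 mm behind the rail on the same base, 14 mm lower than the rail's top. The middle of the hanger is to hang level with it along the rail. Does not move by itself.
- marker: Paint marker lying on the table, 17 x 123 x 17 mm, a loose bystander. Origin at the underside centre.
- test_plate: Small dark welded test plate lying flat, 70 x 60 x 12 mm, a loose bystander. Origin at the underside centre.
- hanger_mouth (a point): Middle of the hanger's mouth, 53 mm below hanger_seat. The mouth is open towards the hanger's +x and 50 mm high, from the lip's end down to the top of the foot. Foot: x -22 to +32 mm, 12 mm thick, its underside 90 mm below hanger_seat.
- rail_load (a point): Top of the rail at the middle of its open loading section, at the left end (55 mm to either side, up to the guard bar's end and up to the post). The hanger goes in here from the robot's side, mouth towards the rail, hanger x along rail x. Same axes as rail_top.

How it is judged:
On the way, in this order (a step that is already met when the one before it is completed fails the run):
1. the clamp bar is swung clear of the hanger (at least 1.1 rad) (value of joint clamp above 1.1 rad), for 0.2 s.
2. the hanger is lifted out of the forming block (z of hanger_seat in the frame of die_pocket above 0.14 m and angle between hanger_seat's own z axis and vertical below 0.5 rad), for 0.1 s.
3. the hanger sits on the rail in the loading section at the left end (x of hanger_seat in the frame of rail_top between -0.014 and 0.014 m and z of hanger_seat in the frame of rail_top between -0.008 and 0.008 m and angle between hanger_seat's own z axis and vertical below 0.25 rad and y of hanger_seat in the frame of rail_top between 0.04 and 0.16 m), for 0.2 s.
At the end, for the whole second after the job is handed in: The hanger hangs on the rail by its saddle (seat within 14 mm across and 8 mm in height of the rail's top, upright within 0.25 rad), its middle within 12 mm of the pointer along the rail, released and still (x of hanger_seat in the frame of rail_top between -0.014 and 0.014 m and z of hanger_seat in the frame of rail_top between -0.008 and 0.008 m and angle between hanger_seat's own z axis and vertical below 0.25 rad and y of hanger_seat in the frame of mark_tip between -0.012 and 0.012 m); the robot touches nothing.
It fails at once if the hanger is lifted off the rail (more than 20 mm) past the loading section (y of hanger_seat in the frame of rail_top between -0.2 and 0.03 m and x of hanger_seat in the frame of rail_top between -0.05 and 0.05 m and z of hanger_seat in the frame of rail_top above 0.02 m).
It fails at once if the hanger falls (height (world z) of hanger_seat below 0.075 m).
It fails at once if a bystander is pushed away (distance of any of marker, test_plate from where it was at the start of the episode above 0.03 m).
It also fails if it takes over 54 s, if anything falls off the work surface, if the arm or the gripper's body presses on something with over 40 N, if the wrist force passes 120 N, or if a joint passes its speed limit or range.

## Robot

A 6-joint arm with a two-finger parallel gripper is mounted at the origin on a cart in front of the work surface, level with it; the furniture and walls round the work are solid. World frame = base frame: x ahead of the robot, y to its left, z up, the work surface at z = 0. Lengths are in m, angles in rad, forces in N, time in s.
With the tool pointing down it reaches from about 0.35 to 0.725 m from the base axis. Payload 6 kg.
Tool frame: the origin (TCP) lies midway between the tips of the shut fingers; the grasp point (between the pads) lies env.grip_point_offset behind it (env.grip_point_offset is the distance from the TCP to the grasp point, in m); z points along the fingers, y is the direction in which the jaws open and shut (so a half turn about z gives the same grasp; the last joint's range is limited). The gripper opens to 85 mm and grips with 20 to 120 N. Pads are 22 mm wide; open, the fingers measure 114 mm over their backs; the gripper's body (76 mm by 85 mm) begins 54 mm behind the grasp point. The pads swing forward as they close: fully open they stand 13 mm farther back than shut.
Start: joints at [1.502, 0.04, 0.085, 0, -1.615, -0.334], TCP at [0.235, 0.552, 0.231] pointing down, gripper open.
Joint ranges: [-2.56, 2.56], [-1.29, 2.01], [-1.08, 1.49], [-3.29, 1.98], [-2.81, -0.18], [-2.99, 2.99]. Speed limits (rad/s): [2.57, 2.57, 3.01, 3.14, 3.14, 3.14].

## Interface

Orientations are given as a rotation vector (axis times angle).
In Python, from rig import env gives the robot as it stands.
- The arm moves only by the tool drive_tool, never from a script. Its argument "deltas" is a list of rows, each an object with "dr": the turn, a rotation vector about the tool's x, y, z in rad, a list of three; "slide": the shift along the tool's x, y, z in mm, a list of three; "gripper": the finger opening in mm, from 0 to 85.4. In form: [{"dr": [ax, ay, az], "slide": [dx, dy, dz], "gripper": gripper}, ...]. A call has 1 to 12 rows; each row shifts and turns the commanded pose from where the row before left it, along the tool's axes as they then stand; what a row does not reach is not made up. A row lasts 1/10 s, in which the tool goes at most 50 mm and 8.59 degrees, less where a joint would pass 70% of its speed; a pose out of reach is approached as far as the arm can. A call is refused whole if a number of a shift passes 50 or a number of a turn 0.15, either way. A call with a gripper value outside its range is refused whole. The fingers move at their own pace and stop on an object; "grip_force" is the grip in N (left out, the last holds). Time passes only in rows, so rows that do not move let the fingers close. It gives the time, the measured TCP pose, the force and the opening at its end, in the units of the state.
- env.read_state(): the state, without advancing time (a new reading comes with each control period).
- env.capture(name): name is "scene" or "top" or "wrist"; returns the picture (384x512x3 uint8, red, green, blue); there is no depth.
- env.camera_info(name): a dict with "K" (3x3 intrinsics, pixels), "position" and "attitude" of the camera in the world. Camera axes: x right, y down, z forward; pixel columns grow to the right and rows downward; lengths in m; the calibration is good to about 2 mm. The wrist camera is an equidistant fisheye: a pixel r from the principal point sees the ray r / f radians off the axis. A picture is of the moment at which its call begins: read the wrist's pose just before it. camera_info takes no time and is no camera call; for the wrist camera it gives the pose at the moment of the call.
- env.close_job(): hands the job in, once; it reports no verdict.
The state is a dict: "time": time; "qpos": joint angles; "qvel": joint speeds; "joint_torque": joint torques, N m; "eef_pos": TCP position; "tcp_rot": TCP orientation; "force": force on the tool from outside, world axes, zero at the start; "ft_torque": the same for the moment, N m; "gripper_width": finger opening in m.
Only numpy, scipy, OpenCV 4.12 (cv2) and the standard library are available. Lean on these libraries where they do the work, as an engineer would, in place of code of your own. Each camera call takes 0.05 s, during which the arm holds its last target.

## Working session

There is one attempt and no reset: what is moved stays moved. The work goes in short steps, Python scripts to look and compute and a tool call to move; the robot and the scene stay as the last step left them, time stands still between calls to the robot, and variables do not carry over. Pictures are saved under pics/ and viewed, and the job is handed in when it is done.

Besides the shell and the picture viewer there is one more tool, called after "Request:" as name(argument=value, ...), one argument or row to a line, values as JSON. drive_tool: Moves the arm, as the interface text tells. Its arguments: {"type":"object","properties":{"deltas":{"type":"array"},"grip_force":{"type":"number"}},"required":["deltas"]}

```bash
ls; mkdir -p pics; python3 - <<'E'
from rig import env
import cv2
print(env.read_state()); print(env.grip_point_offset)
for n in("scene","top","wrist"):
    print(n,env.camera_info(n))
    cv2.imwrite(f"pics/{n}0.png",env.capture(n)[:,:,::-1])
E
```

```text
pics
{'time': 0.0, 'qpos': array([ 1.50169064e+00,  4.08047378e-02,  8.37959014e-02, -5.00004873e-04,
       -1.61549881e+00, -3.33715409e-01]), 'qvel': array([-0.00144857,  0.00093162,  0.00082712,  0.00018342, -0.0005072 ,
        0.00036785]), 'joint_torque': array([ 3.47412042e-04, -3.68197381e+01,  3.47428358e+01,  6.93268105e+00,
       -5.24854389e-03, -6.16074914e-06]), 'eef_pos': array([0.23498327, 0.55170562, 0.23026754]), 'tcp_rot': array([ 3.07636674e+00, -6.28094263e-01, -4.22939568e-04]), 'force': array([-0.43621927,  0.3042762 ,  0.40698361]), 'ft_torque': array([0.02875195, 0.04251518, 0.0733719 ]), 'gripper_width': 0.08527284951137015}
0.0187
scene {'K': array([[405.74670653,   0.        , 258.25919114],
       [  0.        , 405.74670653, 197.25065408],
       [  0.        ,   0.        ,   1.        ]]), 'position': array([-0.02771839, -0.29215843,  0.70869911]), 'attitude': array([-2.03750796,  1.24492402, -0.55296928])}
top {'K': array([[396.34013386,   0.        , 258.58972291],
       [  0.        , 396.34013386, 186.98883797],
       [  0.        ,   0.        ,   1.        ]]), 'position': array([ 0.43378129, -0.01400514,  1.03278006]), 'attitude': array([-2.14413829,  2.14005459, -0.09516034])}
wrist {'K': array([[297.31863964,   0.        , 251.25532213],
       [  0.        , 297.31863964, 192.31475474],
       [  0.        ,   0.        ,   1.        ]]), 'position': array([0.30736377, 0.52206665, 0.37316298]), 'attitude': array([ 1.62413709, -2.45622269, -0.38501418])}
```

View pics/scene0.png

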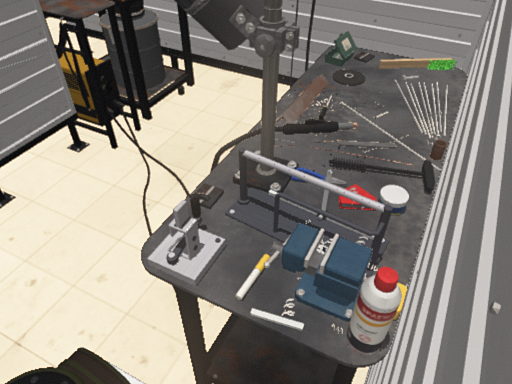

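View pics/top0.png

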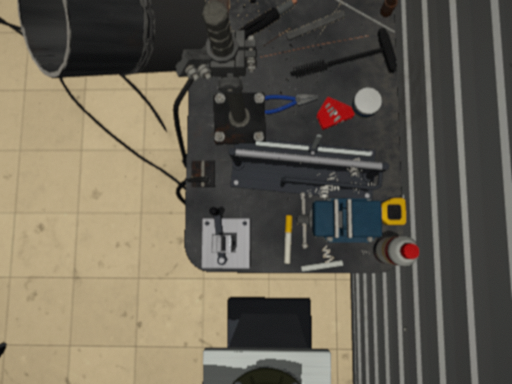

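View pics/wrist0.png

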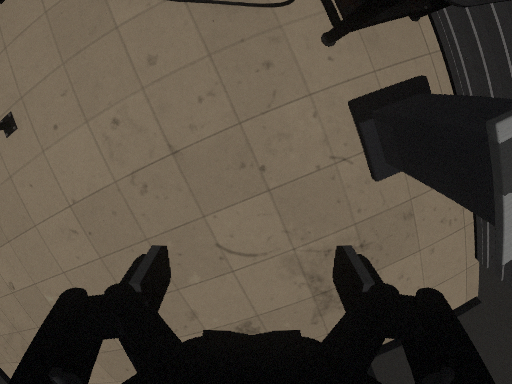

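```bash
python3 - <<'E'
import cv2
t=cv2.imread("pics/top0.png");s=cv2.imread("pics/scene0.png")
cv2.imwrite("pics/t0c.png",cv2.resize(t[130:280,180:410],None,fx=3.4,fy=3.4,interpolation=cv2.INTER_CUBIC))
cv2.imwrite("pics/s0c.png",cv2.resize(s[140:290,140:260],None,fx=4,fy=4,interpolation=cv2.INTER_CUBIC))
cv2.imwrite("pics/s0d.png",cv2.resize(s[130:290,220:410],None,fx=3.7,fy=3.7,interpolation=cv2.INTER_CUBIC))
E
```

```text
(no output)
```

View pics/t0c.png

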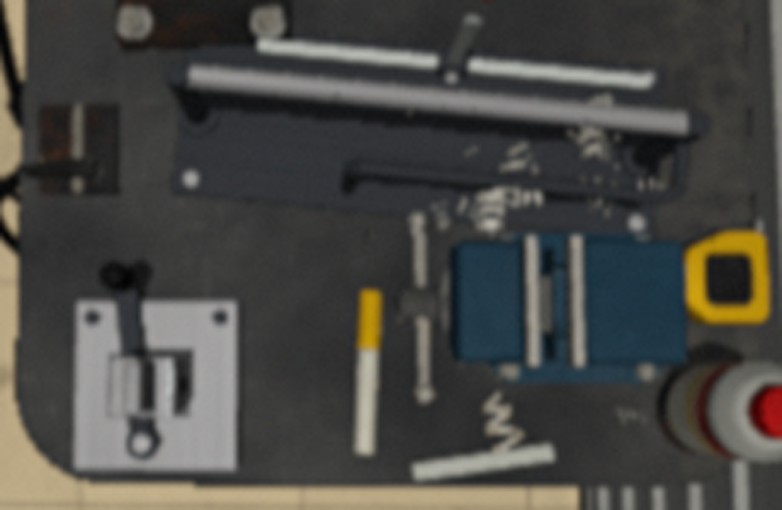

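View pics/s0c.png

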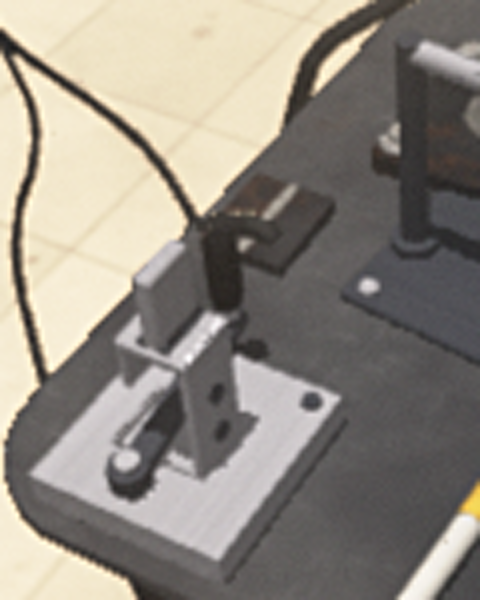

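View pics/s0d.png

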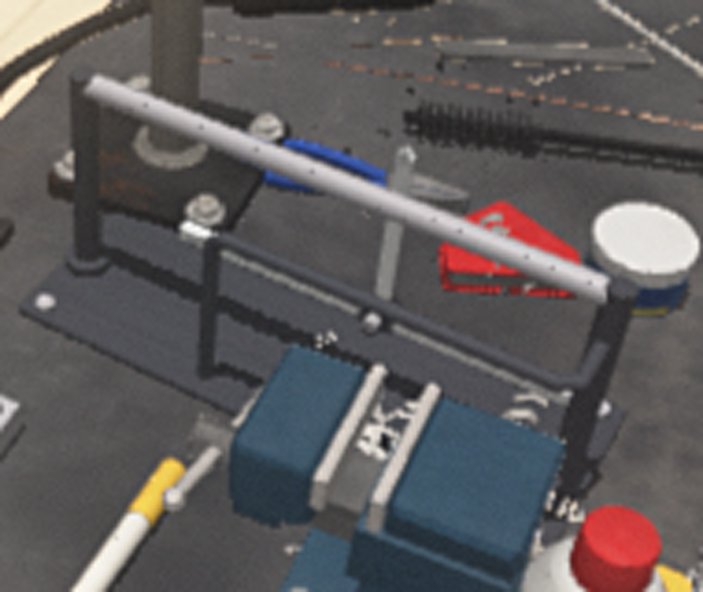

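```bash
cat > h.py <<'E'
import numpy as np
from scipy.spatial.transform import Rotation as R
def cam(env,n):
    c=env.camera_info(n); return c["K"],np.array(c["position"]),R.from_rotvec(c["attitude"]).as_matrix()
def ray(c,u,v,fish=False):
    K,p,M=c
    x=(u-K[0,2])/K[0,0];y=(v-K[1,2])/K[1,1]
    if fish:
        r=np.hypot(x,y); d=np.array([np.sin(r)*x/r,np.sin(r)*y/r,np.cos(r)]) if r>0 else np.array([0,0,1.])
    else: d=np.array([x,y,1])
    d=M@d; return p,d/np.linalg.norm(d)
def plane(c,u,v,z,fish=False):
    p,d=ray(c,u,v,fish); return p+d*(z-p[2])/d[2]
def tri(rs):
    A=np.zeros((3,3));b=np.zeros(3)
    for p,d in rs:
        P=np.eye(3)-np.outer(d,d);A+=P;b+=P@p
    x=np.linalg.solve(A,b); return x,[np.linalg.norm((np.eye(3)-np.outer(d,d))@(x-p))*1000 for p,d in rs]
def proj(c,X,fish=False):
    K,p,M=c;q=M.T@(np.array(X)-p)
    if fish:
        r=np.hypot(q[0],q[1]);t=np.arctan2(r,q[2]);return K[0,0]*t*q[0]/r+K[0,2],K[1,1]*t*q[1]/r+K[1,2]
    return K[0,0]*q[0]/q[2]+K[0,2],K[1,1]*q[1]/q[2]+K[1,2]
E
python3 - <<'E'
from h import *
from rig import env
np.set_printoptions(precision=4,suppress=True)
T=cam(env,"top");S=cam(env,"scene")
t=lambda u,v:(180+u/3.4-.35,130+v/3.4-.35)
s1=lambda u,v:(140+u/4-.4,140+v/4-.4)
s2=lambda u,v:(220+u/3.7-.4,130+v/3.7-.4)
for n,a,z in [("knob1",(110,275),.098),("knob2",(140,270),.098),("hingecap",(142,438),.045),("b1",(75,300),.022),("b2",(237,300),.022),("b3",(237,470),.022),("b4",(75,470),.022),("railL",(190,75),.165),("railR",(690,122),.165),("ptr",(472,20),.151),
 ("tab?",(125,385),.15),("bright",(167,385),.11),("colbase",(200,-40),0.02)]:
    print(n,plane(T,*t(*a),z))
for n,a,z in [("hinge",(130,462),.045),("knobtop",(225,222),.098),("b nearR",(220,560),.022),("b farR",(343,398),.022),("b nearL",(28,472),.022)]:
    print("S",n,plane(S,*s1(*a),z))
for n,a,z in [("railL",(95,87),.165),("railR",(600,285),.165),("ptr",(406,150),.151),("colbase",(172,150),.02)]:
    print("S",n,plane(S,*s2(*a),z))
E
```

```text
knob1 [0.4928 0.1282 0.098 ]
knob2 [0.4964 0.1073 0.098 ]
hingecap [0.378  0.1108 0.045 ]
b1 [0.4788 0.1659 0.022 ]
b2 [0.4791 0.0438 0.022 ]
b3 [0.3538 0.043  0.022 ]
b4 [0.353  0.1632 0.022 ]
railL [0.6203 0.0676 0.165 ]
railR [ 0.5883 -0.2569  0.165 ]
ptr [ 0.66   -0.1192  0.151 ]
tab? [0.4179 0.1092 0.15  ]
bright [0.4173 0.0861 0.11  ]
colbase [0.7423 0.0745 0.02  ]
S hinge [0.3716 0.1052 0.045 ]
S knobtop [0.5029 0.127  0.098 ]
S b nearR [0.3542 0.0408 0.022 ]
S b farR [0.4773 0.0404 0.022 ]
S b nearL [0.3548 0.1633 0.022 ]
S railL [0.6115 0.0599 0.165 ]
S railR [ 0.5822 -0.2546  0.165 ]
S ptr [ 0.6584 -0.1227  0.151 ]
S colbase [0.7408 0.0682 0.02  ]
```

Request:
drive_tool(
  deltas=[
    {"dr": [0, 0, 0], "slide": [35, 30.5, -3], "gripper": 85},
    {"dr": [0, 0, 0], "slide": [35, 30.5, -3], "gripper": 85},
    {"dr": [0, 0, 0], "slide": [35, 30.5, -3], "gripper": 85},
    {"dr": [0, 0, 0], "slide": [35, 30.5, -3], "gripper": 85},
    {"dr": [0, 0, 0], "slide": [35, 30.5, -3], "gripper": 85},
    {"dr": [0, 0, 0], "slide": [35, 30.5, -3], "gripper": 85},
    {"dr": [0, 0, 0], "slide": [35, 30.5, -3], "gripper": 85},
    {"dr": [0, 0, 0], "slide": [35, 30.5, -3], "gripper": 85},
    {"dr": [0, 0, 0], "slide": [35, 30.5, -3], "gripper": 85},
    {"dr": [0, 0, 0], "slide": [35, 30.5, -3], "gripper": 85},
  ],
)

```text
time: 1.15
eef_pos: [0.4379, 0.1324, 0.2615]
tcp_rot: [-3.078, 0.628, -0.0]
force: [0.5, 0.6, -0.5]
gripper_width: 0.0846
```

Request:
drive_tool(
  deltas=[
    {"dr": [0, 0, -0.144], "slide": [0, 0, 0], "gripper": 34},
    {"dr": [0, 0, -0.144], "slide": [0, 0, 0], "gripper": 34},
    {"dr": [0, 0, -0.144], "slide": [0, 0, 0], "gripper": 34},
    {"dr": [0, 0, -0.144], "slide": [0, 0, 0], "gripper": 34},
    {"dr": [0, 0, 0], "slide": [0, 0, 0], "gripper": 34},
    {"dr": [0, 0, 0], "slide": [0, 0, 0], "gripper": 34},
  ],
)

```text
time: 1.75
eef_pos: [0.4375, 0.1342, 0.2612]
tcp_rot: [3.13, 0.266, -0.0]
force: [-0.3, -0.3, -1.0]
gripper_width: 0.0341
```

```bash
python3 - <<'E'
from h import *
from rig import env
import cv2
np.set_printoptions(precision=4,suppress=True)
s=env.read_state();print(s)
print(R.from_rotvec(s["tcp_rot"]).as_matrix())
ci=env.camera_info("wrist"); np.save("w1.npy",np.r_[ci["position"],ci["attitude"]]);print(ci["position"])
im=env.capture("wrist");cv2.imwrite("pics/w1.png",im[:,:,::-1])
cv2.imwrite("pics/w1b.png",cv2.resize(im[:,:,::-1],None,fx=1.5,fy=1.5,interpolation=cv2.INTER_CUBIC))
E
```

```text
{'time': 1.75, 'qpos': array([ 0.7413, -0.338 , -0.1983, -0.    , -1.7108,  0.9988]), 'qvel': array([-0.0001, -0.0022,  0.0003,  0.0004,  0.0012,  0.0024]), 'joint_torque': array([ -0.0474, -17.5762,  34.4281,   6.8698,  -0.0023,   0.1801]), 'eef_pos': array([0.4375, 0.1342, 0.2612]), 'tcp_rot': array([ 3.1302,  0.2657, -0.0004]), 'force': array([-0.2891, -0.2595, -0.9941]), 'ft_torque': array([-0.0264,  0.03  , -0.004 ]), 'gripper_width': 0.034072107449375715}
[[ 0.9857  0.1685 -0.0002]
 [ 0.1685 -0.9857 -0.0002]
 [-0.0002  0.0001 -1.    ]]
[0.515  0.1483 0.4039]
```

View pics/w1b.png

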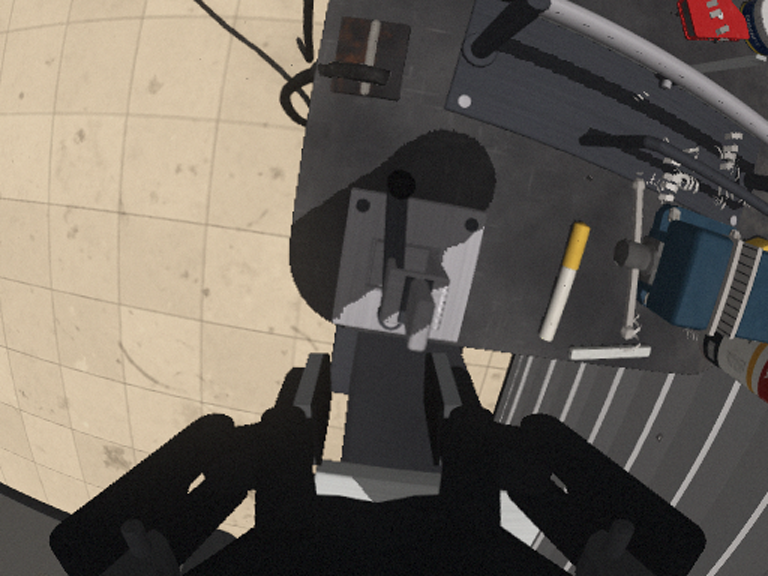

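```bash
python3 - <<'E'
import cv2
t=cv2.imread("pics/w1.png")
cv2.imwrite("pics/w1c.png",cv2.resize(t[105:245,215:335],None,fx=4.2,fy=4.2,interpolation=cv2.INTER_CUBIC))
E
```

```text
(no output)
```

View pics/w1c.png

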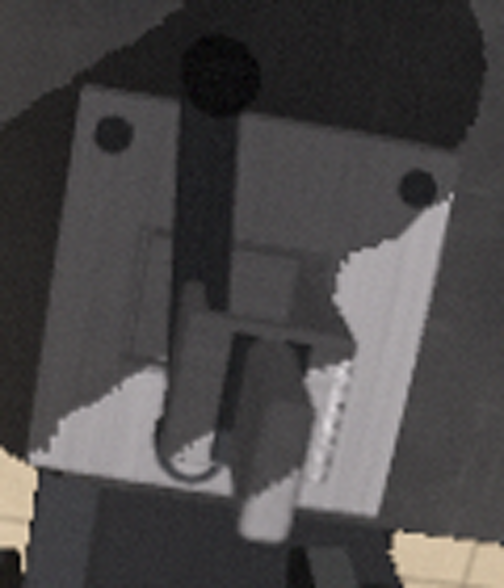

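```bash
python3 - <<'E'
from h import *
from rig import env
np.set_printoptions(precision=4,suppress=True)
w=np.load("w1.npy");K=env.camera_info("wrist")["K"]
W=(K,w[:3],R.from_rotvec(w[3:]).as_matrix())
g=lambda u,v:(215+u/4.2-.4,105+v/4.2-.4)
for n,a,z in [("knob",(221,75),.098),("hingecap",(190,443),.045),("bL",(80,87),.022),("bR",(455,150),.022),("bBR",(378,515),.022),("bBL",(32,460),.022),("pTL",(150,230),.022),("pTR",(300,250),.022),("pBL",(130,360),.022),
 ("plateTL",(205,310),.106),("plateTR",(350,345),.106),("tabtopnearL",(243,540),.155),("tabtopnearR",(295,540),.155),("tabtopfarR",(310,405),.155),("tabtopfarL",(260,400),.155),("barL",(178,200),.044),("barR",(235,200),.044)]:
    print(n,plane(W,*g(*a),z,True))
T=cam(env,"top");S=cam(env,"scene")
t=lambda u,v:(180+u/3.4-.35,130+v/3.4-.35)
for p in [(110,350),(190,350),(190,415),(110,415)]: print("topP",plane(T,*t(*p),.022))
# column/lamp heights
print(tri([ray(T,216,40),ray(S,268,40)]))
E
```

```text
knob [0.4947 0.1285 0.098 ]
hingecap [0.3792 0.114  0.045 ]
bL [0.4788 0.1652 0.022 ]
bR [0.4805 0.0471 0.022 ]
bBR [0.3552 0.044  0.022 ]
bBL [0.3556 0.1622 0.022 ]
pTL [0.4382 0.1367 0.022 ]
pTR [0.4401 0.0892 0.022 ]
pBL [0.3953 0.1358 0.022 ]
plateTL [0.4376 0.1224 0.106 ]
plateTR [0.4349 0.0848 0.106 ]
tabtopnearL [0.4001 0.1088 0.155 ]
tabtopnearR [0.402  0.0974 0.155 ]
tabtopfarR [0.4336 0.1009 0.155 ]
tabtopfarL [0.4329 0.1116 0.155 ]
barL [0.4529 0.1308 0.044 ]
barR [0.4558 0.1144 0.044 ]
topP [0.4415 0.1388 0.022 ]
topP [0.4417 0.0787 0.022 ]
topP [0.3938 0.0782 0.022 ]
topP [0.3934 0.1379 0.022 ]
(array([0.7865, 0.0906, 0.3511]), [np.float64(2.8758063867330543), np.float64(2.8758063867330392)])
```

Request:
drive_tool(
  deltas=[
    {"dr": [0, 0, 0], "slide": [27.5, 7.5, 0], "gripper": 45},
    {"dr": [0, 0, 0], "slide": [28, 7.5, 0], "gripper": 45},
    {"dr": [0, 0, 0], "slide": [0, 0, 40], "gripper": 45},
    {"dr": [0, 0, 0], "slide": [0, 0, 40], "gripper": 45},
    {"dr": [0, 0, 0], "slide": [0, 0, 30], "gripper": 45},
    {"dr": [0, 0, 0], "slide": [0, 0, 0], "gripper": 45},
  ],
)

```text
time: 2.4
eef_pos: [0.4926, 0.1281, 0.1463]
tcp_rot: [3.127, 0.268, -0.013]
force: [0.4, 0.3, -0.6]
gripper_width: 0.045
```

```bash
python3 - <<'E'
from h import *
from rig import env
import cv2
im=env.capture("wrist");cv2.imwrite("pics/w2.png",cv2.resize(im[:,:,::-1],None,fx=1.5,fy=1.5))
E
```

```text
(no output)
```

View pics/w2.png

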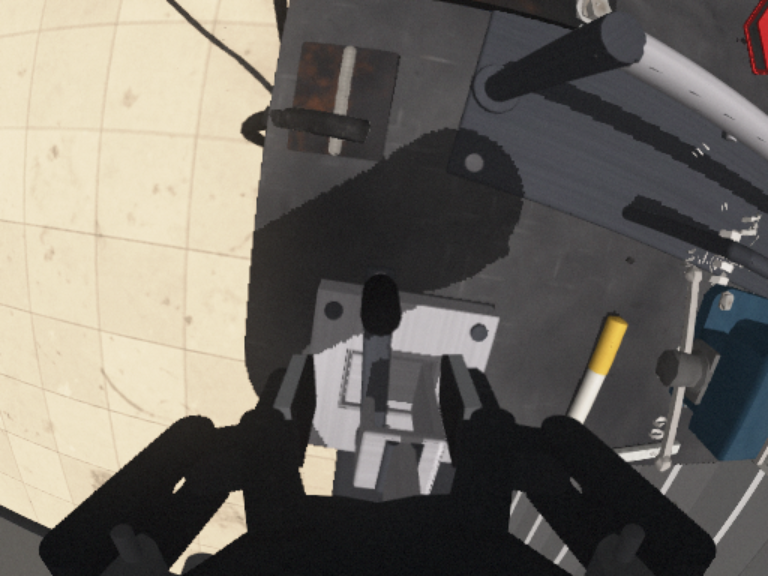

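Request:
drive_tool(
  deltas=[
    {"dr": [0, 0, 0], "slide": [2, 0, 30], "gripper": 45},
    {"dr": [0, 0, 0], "slide": [0, 0, 30], "gripper": 45},
    {"dr": [0, 0, 0], "slide": [0, 0, 26], "gripper": 45},
    {"dr": [0, 0, 0], "slide": [0, 0, 0], "gripper": 30},
    {"dr": [0, 0, 0], "slide": [0, 0, 0], "gripper": 30},
    {"dr": [0, 0, 0], "slide": [0, 0, 0], "gripper": 30},
  ],
)

```text
time: 3.05
eef_pos: [0.4984, 0.13, 0.0685]
tcp_rot: [-3.129, -0.272, -0.007]
force: [0.7, 0.2, -0.0]
gripper_width: 0.03
```

Request:
drive_tool(
  deltas=[
    {"dr": [0, 0, -0.12], "slide": [0, -14.4, 0], "gripper": 30},
    {"dr": [0, 0, -0.12], "slide": [0, -14.4, 0], "gripper": 30},
    {"dr": [0, 0, 0], "slide": [0, 0, 0], "gripper": 30},
  ],
)

```text
time: 3.35
eef_pos: [0.491, 0.1587, 0.0676]
tcp_rot: [-3.073, -0.649, -0.005]
force: [-0.5, -0.5, 0.0]
gripper_width: 0.0302
```

Request:
drive_tool(
  deltas=[
    {"dr": [0, 0, -0.12], "slide": [-0.8, -14.4, 0], "gripper": 30},
    {"dr": [0, 0, -0.12], "slide": [-0.8, -14.4, 0], "gripper": 30},
    {"dr": [0, 0, -0.12], "slide": [-0.8, -14.4, 0], "gripper": 30},
    {"dr": [0, 0, -0.12], "slide": [-0.8, -14.4, 0], "gripper": 30},
    {"dr": [0, 0, 0], "slide": [0, 0, 0], "gripper": 30},
  ],
)

```text
time: 3.85
eef_pos: [0.4558, 0.2038, 0.067]
tcp_rot: [-2.832, -1.358, -0.004]
force: [0.1, -0.5, 0.1]
gripper_width: 0.0297
```

Request:
drive_tool(
  deltas=[
    {"dr": [0, 0, -0.12], "slide": [-0.8, -14.4, 0], "gripper": 30},
    {"dr": [0, 0, -0.12], "slide": [-0.8, -14.4, 0], "gripper": 30},
    {"dr": [0, 0, -0.12], "slide": [-0.8, -14.4, 0], "gripper": 30},
    {"dr": [0, 0, -0.12], "slide": [-0.8, -14.4, 0], "gripper": 30},
    {"dr": [0, 0, -0.12], "slide": [-0.8, -14.4, 0], "gripper": 30},
    {"dr": [0, 0, 0], "slide": [0, 0, 0], "gripper": 30},
    {"dr": [0, 0, 0], "slide": [0, 0, 0], "gripper": 30},
  ],
)

```text
time: 4.55
eef_pos: [0.3903, 0.2294, 0.0661]
tcp_rot: [-2.311, -2.128, -0.002]
force: [0.4, 0.4, 1.2]
gripper_width: 0.0298
```

```bash
python3 - <<'E'
from h import *
from rig import env
import cv2
print(env.read_state()["qpos"])
im=env.capture("wrist");cv2.imwrite("pics/w3.png",cv2.resize(im[:,:,::-1],None,fx=1.5,fy=1.5))
E
```

```text
[ 9.80605471e-01 -3.34078753e-01 -5.51312207e-01  2.74664546e-04
 -1.35235835e+00  2.07841979e+00]
```

View pics/w3.png

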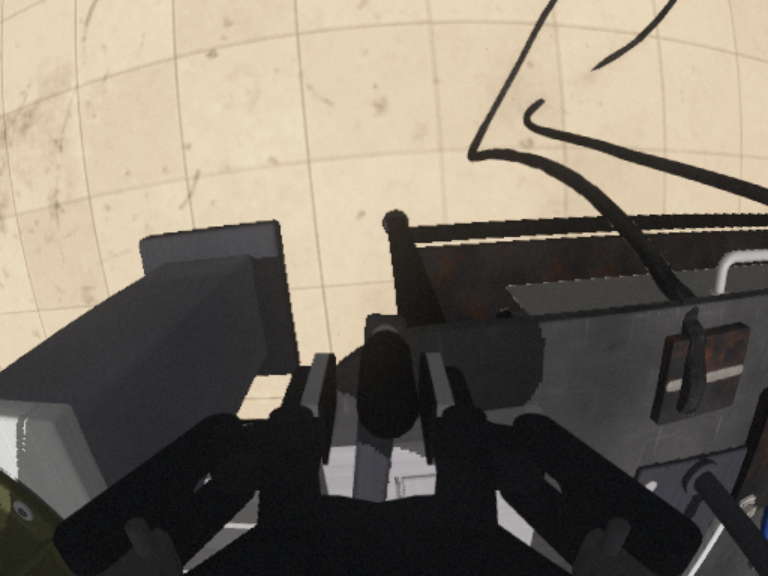

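Request:
drive_tool(
  deltas=[
    {"dr": [0, 0, 0], "slide": [0, 0, -46], "gripper": 40},
    {"dr": [0, 0, 0], "slide": [0, 0, -46], "gripper": 60},
    {"dr": [0, 0, 0], "slide": [0, 0, -46], "gripper": 70},
    {"dr": [0, 0, 0], "slide": [0, 0, -46], "gripper": 70},
    {"dr": [0, 0, 0], "slide": [-30.5, 9.3, 0], "gripper": 70},
    {"dr": [0, 0, 0], "slide": [-30.5, 9.3, 0], "gripper": 70},
    {"dr": [0, 0, 0], "slide": [-30.5, 9.3, 0], "gripper": 70},
    {"dr": [0, 0, 0], "slide": [-30.5, 9.3, 0], "gripper": 70},
  ],
)

```text
time: 5.4
eef_pos: [0.4179, 0.1033, 0.2495]
tcp_rot: [2.31, 2.129, -0.0]
force: [0.7, -0.1, -0.7]
gripper_width: 0.0696
```

Request:
drive_tool(
  deltas=[
    {"dr": [0, 0, 0.1488], "slide": [0, 0, 0], "gripper": 70},
    {"dr": [0, 0, 0.1488], "slide": [0, 0, 0], "gripper": 70},
    {"dr": [0, 0, 0.1488], "slide": [0, 0, 0], "gripper": 70},
    {"dr": [0, 0, 0.1488], "slide": [0, 0, 0], "gripper": 70},
    {"dr": [0, 0, 0.1488], "slide": [0, 0, 0], "gripper": 70},
    {"dr": [0, 0, 0.1488], "slide": [0, 0, 0], "gripper": 70},
    {"dr": [0, 0, 0.1488], "slide": [0, 0, 0], "gripper": 70},
    {"dr": [0, 0, 0.1488], "slide": [0, 0, 0], "gripper": 70},
    {"dr": [0, 0, 0.1488], "slide": [0, 0, 0], "gripper": 70},
    {"dr": [0, 0, 0.1488], "slide": [0, 0, 0], "gripper": 70},
    {"dr": [0, 0, 0], "slide": [0, 0, 0], "gripper": 70},
  ],
)

```text
time: 6.5
eef_pos: [0.4178, 0.1044, 0.2493]
tcp_rot: [3.141, 0.0, -0.0]
force: [0.3, 0.9, 0.8]
gripper_width: 0.0701
```

```bash
python3 - <<'E'
from h import *
from rig import env
import cv2
print(env.read_state()["eef_pos"],env.read_state()["tcp_rot"])
for n in("wrist","scene"):
  im=env.capture(n);cv2.imwrite(f"pics/{n}4.png",cv2.resize(im[:,:,::-1],None,fx=1.5,fy=1.5))
E
```

```text
[0.41776231 0.10441226 0.24932588] [ 3.14113691e+00  4.11319950e-04 -4.90886764e-04]
```

View pics/wrist4.png

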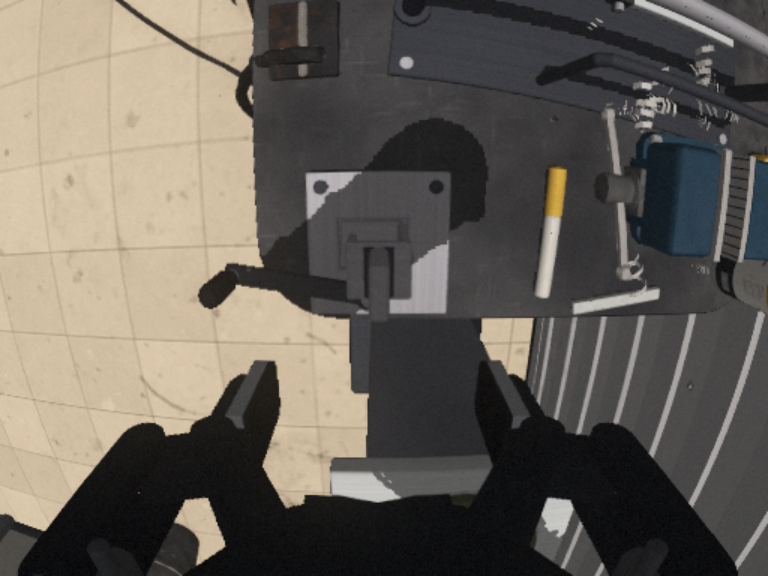

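View pics/scene4.png

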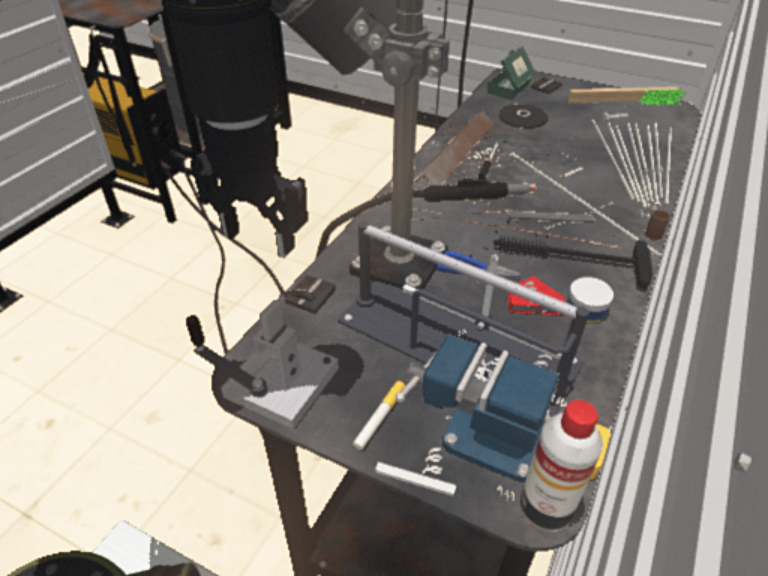

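Request:
drive_tool(
  deltas=[
    {"dr": [0, 0, 0], "slide": [0, 0, 35], "gripper": 70},
    {"dr": [0, 0, 0], "slide": [0, 0, 35], "gripper": 60},
    {"dr": [0, 0, 0], "slide": [0, 0, 30], "gripper": 50},
    {"dr": [0, 0, 0], "slide": [0, 0, 15], "gripper": 40},
    {"dr": [0, 0, 0], "slide": [0, 0, 5], "gripper": 40},
    {"dr": [0, 0, 0], "slide": [0, 0, 0], "gripper": 40},
  ],
)

```text
time: 7.2
eef_pos: [0.4176, 0.1047, 0.1299]
tcp_rot: [3.141, 0.009, 0.001]
force: [0.4, 0.3, -0.4]
gripper_width: 0.0401
```

```bash
python3 - <<'E'
from h import *
from rig import env
import cv2
print(env.read_state()["eef_pos"],env.read_state()["force"])
for n in("wrist","scene"):
  im=env.capture(n);
  if n=="scene": im=im[130:290,120:300]
  cv2.imwrite(f"pics/{n}5.png",cv2.resize(im[:,:,::-1],None,fx=1.5 if n=="wrist" else 3.3,fy=1.5 if n=="wrist" else 3.3))
E
```

```text
[0.4176492  0.10474148 0.12990925] [ 0.40771268  0.31870883 -0.36290981]
```

View pics/wrist5.png

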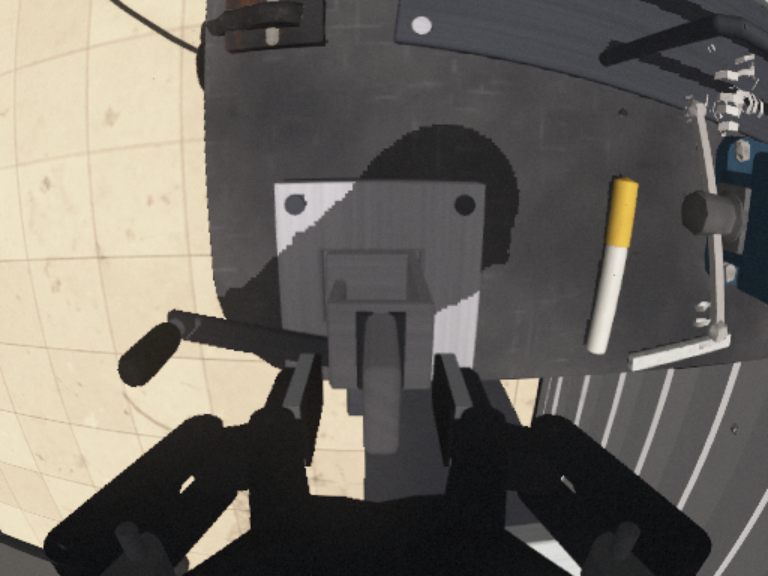

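View pics/scene5.png

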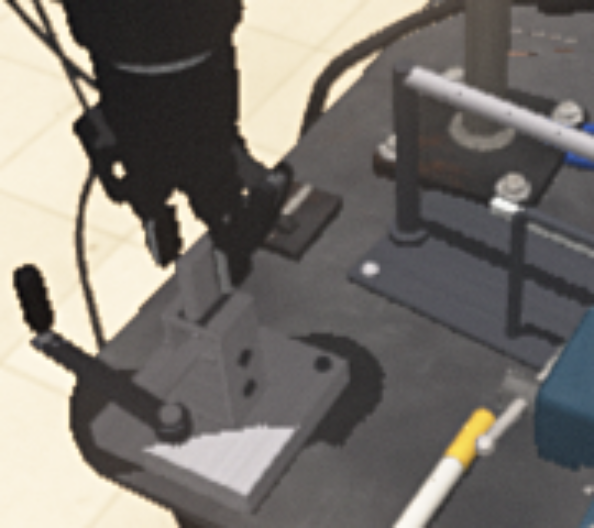

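Request:
drive_tool(
  deltas=[
    {"dr": [0, 0, 0], "slide": [0, 0, 8], "gripper": 40},
    {"dr": [0, 0, 0], "slide": [0, 0, 0], "gripper": 5},
    {"dr": [0, 0, 0], "slide": [0, 0, 0], "gripper": 5},
    {"dr": [0, 0, 0], "slide": [0, 0, 0], "gripper": 5},
    {"dr": [0, 0, 0], "slide": [0, 0, 0], "gripper": 5},
    {"dr": [0, 0, 0], "slide": [0, 0, 0], "gripper": 5},
    {"dr": [0, 0, 0], "slide": [0, 0, 0], "gripper": 5},
  ],
  grip_force=80,
)

```text
time: 8.0
eef_pos: [0.4173, 0.1048, 0.1214]
tcp_rot: [3.141, 0.008, 0.0]
force: [0.3, 0.8, -0.4]
gripper_width: 0.011
```

Request:
drive_tool(
  deltas=[
    {"dr": [0, 0, 0], "slide": [0, 0, -10], "gripper": 5},
    {"dr": [0, 0, 0], "slide": [0, 0, -10], "gripper": 5},
    {"dr": [0, 0, 0], "slide": [0, 0, 0], "gripper": 5},
  ],
)

```text
time: 8.3
eef_pos: [0.4181, 0.1052, 0.1434]
tcp_rot: [-3.14, -0.008, -0.004]
force: [0.9, 0.2, -3.3]
gripper_width: 0.0111
```

Request:
drive_tool(
  deltas=[
    {"dr": [0, 0, 0], "slide": [0, 0, -30], "gripper": 5},
    {"dr": [0, 0, 0], "slide": [0, 0, -35], "gripper": 5},
    {"dr": [0, 0, 0], "slide": [0, 0, -35], "gripper": 5},
    {"dr": [0, 0, 0], "slide": [0, 0, -17], "gripper": 5},
    {"dr": [0, 0, 0], "slide": [0, 0, 0], "gripper": 5},
  ],
)

```text
time: 8.8
eef_pos: [0.4182, 0.1052, 0.2611]
tcp_rot: [-3.139, -0.008, -0.007]
force: [0.7, 0.1, -3.9]
gripper_width: 0.0112
```

```bash
python3 - <<'E'
from h import *
from rig import env
import cv2
np.set_printoptions(precision=4,suppress=True)
T=cam(env,"top");S=cam(env,"scene")
t=cv2.cvtColor(cv2.imread("pics/top0.png"),6).astype(float);s=cv2.cvtColor(cv2.imread("pics/scene0.png"),6).astype(float)
# profiles
for u in (250,280,330,370): print("T",u,[int(x) for x in t[140:175,u]])
for u in (255,290,330,370): print("S",u,[int(x) for x in s[145:215,u]])
E
```

```text
T 250 [26, 25, 27, 37, 47, 49, 48, 49, 48, 61, 91, 125, 147, 148, 134, 114, 83, 49, 26, 21, 22, 26, 37, 44, 49, 51, 50, 52, 51, 52, 51, 51, 53, 52, 53]
T 280 [47, 46, 65, 110, 154, 174, 163, 117, 68, 47, 48, 51, 63, 92, 122, 141, 142, 127, 104, 77, 47, 27, 21, 23, 25, 40, 48, 53, 52, 51, 52, 51, 51, 52, 51]
T 330 [44, 46, 48, 47, 49, 48, 49, 77, 133, 172, 177, 151, 100, 60, 47, 49, 52, 68, 96, 121, 135, 138, 131, 109, 76, 44, 25, 23, 23, 28, 38, 49, 59, 79, 97]
T 370 [54, 54, 53, 52, 51, 55, 56, 56, 51, 53, 72, 112, 150, 165, 154, 119, 71, 49, 45, 48, 53, 73, 100, 122, 133, 135, 128, 109, 75, 40, 20, 17, 15, 19, 18]
S 255 [102, 97, 98, 96, 94, 100, 130, 167, 173, 195, 205, 197, 177, 152, 110, 91, 68, 57, 58, 62, 60, 58, 56, 71, 72, 65, 64, 63, 63, 61, 65, 63, 61, 58, 64, 61, 59, 56, 55, 58, 55, 43, 42, 52, 81, 81, 80, 79, 79, 79, 79, 83, 79, 73, 48, 43, 45, 43, 54, 75, 79, 80, 80, 80, 82, 82, 82, 80, 83, 83]
S 290 [86, 100, 101, 97, 95, 96, 92, 95, 95, 95, 93, 97, 94, 93, 92, 103, 136, 164, 179, 160, 142, 161, 158, 191, 205, 191, 175, 153, 122, 94, 74, 43, 36, 38, 42, 63, 89, 94, 88, 90, 91, 87, 89, 86, 85, 80, 79, 79, 76, 77, 79, 77, 84, 87, 70, 59, 85, 125, 105, 70, 75, 78, 80, 80, 80, 79, 78, 81, 72, 54]
S 330 [93, 91, 92, 92, 86, 70, 91, 91, 77, 48, 82, 90, 91, 94, 84, 48, 38, 37, 48, 60, 49, 63, 90, 100, 133, 180, 168, 154, 132, 119, 122, 122, 126, 128, 127, 119, 119, 118, 144, 202, 210, 203, 183, 160, 129, 100, 79, 75, 75, 74, 74, 73, 74, 78, 76, 80, 77, 77, 76, 77, 78, 79, 78, 79, 73, 76, 76, 76, 74, 87]
S 370 [109, 73, 69, 74, 80, 84, 78, 76, 77, 77, 78, 92, 108, 82, 79, 82, 80, 79, 83, 75, 55, 44, 33, 52, 72, 52, 53, 75, 80, 78, 80, 77, 80, 78, 82, 79, 80, 78, 83, 81, 87, 83, 88, 85, 87, 85, 88, 82, 88, 96, 103, 104, 97, 115, 161, 204, 214, 209, 191, 167, 138, 106, 79, 62, 68, 63, 80, 79, 82, 79]
```

```bash
python3 - <<'E'
from h import *
from rig import env
np.set_printoptions(precision=4,suppress=True)
T=cam(env,"top");S=cam(env,"scene")
a=[(250,153),(280,156.2),(330,161),(370,165)]
b=[(255,155.6),(290,170),(330,186.2),(370,202.1)]
def pl(c,pts):
    D=np.array([ray(c,*p)[1] for p in pts]);n=np.linalg.svd(D)[2][-1];return n*np.sign(n[0]),D@n
nT,r=pl(T,a);print(r);nS,r=pl(S,b);print(r)
d=np.cross(nT,nS);d/=np.linalg.norm(d);d*=np.sign(d[1]);print("dir",d,"yaw",np.arctan2(-d[0],d[1]))
p=np.linalg.lstsq(np.array([nT,nS,[0,1,0]]),np.array([nT@T[1],nS@S[1],-.096]),rcond=None)[0];print("pt at y=-.096",p)
for nm,c,A in(("T",T,a),("S",S,b)):
  P=[plane(c,*q,.157) for q in A];print(nm);print(np.array(P)); 
  f=np.polyfit([q[1] for q in P],[q[0] for q in P],1);print(f,np.polyval(f,[.0085,-.096]))
print([proj(T,(x,y,.165)) for x,y in [(.6007,-.096)]])
E
```

```text
[ 0.0002 -0.0003  0.0001  0.    ]
[ 0.0003 -0.0003 -0.0003  0.0003]
dir [0.1024 0.9947 0.0057] yaw -0.10258717928532073
pt at y=-.096 [ 0.6045 -0.096   0.1597]
T
[[ 0.6189  0.0357  0.157 ]
 [ 0.6114 -0.0318  0.157 ]
 [ 0.6002 -0.1433  0.157 ]
 [ 0.5909 -0.2315  0.157 ]]
[0.1041 0.615 ] [0.6159 0.605 ]
S
[[ 0.6229  0.0413  0.157 ]
 [ 0.6122 -0.049   0.157 ]
 [ 0.6018 -0.1435  0.157 ]
 [ 0.5932 -0.23    0.157 ]]
[0.1095 0.618 ] [0.6189 0.6074]
[(np.float64(309.07132699182483), np.float64(160.1450520563459))]
```

Request:
drive_tool(
  deltas=[
    {"dr": [0, 0, 0.1395], "slide": [0, 0, 0], "gripper": 5},
    {"dr": [0, 0, 0.1395], "slide": [0, 0, 0], "gripper": 5},
    {"dr": [0, 0, 0.1395], "slide": [0, 0, 0], "gripper": 5},
    {"dr": [0, 0, 0.1395], "slide": [0, 0, 0], "gripper": 5},
    {"dr": [0, 0, 0.1395], "slide": [0, 0, 0], "gripper": 5},
    {"dr": [0, 0, 0.1395], "slide": [0, 0, 0], "gripper": 5},
    {"dr": [0, 0, 0.1395], "slide": [0, 0, 0], "gripper": 5},
    {"dr": [0, 0, 0.1395], "slide": [0, 0, 0], "gripper": 5},
    {"dr": [0, 0, 0.1395], "slide": [0, 0, 0], "gripper": 5},
    {"dr": [0, 0, 0.1395], "slide": [0, 0, 0], "gripper": 5},
    {"dr": [0, 0, 0.1395], "slide": [0, 0, 0], "gripper": 5},
    {"dr": [0, 0, 0.1395], "slide": [0, 0, 0], "gripper": 5},
  ],
)

```text
time: 10.0
eef_pos: [0.4168, 0.1048, 0.2563]
tcp_rot: [2.102, -2.332, -0.001]
force: [-1.2, -0.0, -3.1]
gripper_width: 0.0106
```

```bash
python3 - <<'E'
from h import *
from rig import env
s=env.read_state();M=R.from_rotvec(s["tcp_rot"]).as_matrix();print(M.round(4),s["eef_pos"],s["qpos"])
print((M.T@(np.array([.532,.0173,.2334+.002])-s["eef_pos"])*1000).round(1))
E
```

```text
[[-0.1034 -0.9946 -0.0024]
 [-0.9946  0.1034 -0.001 ]
 [ 0.0012  0.0023 -1.    ]] [0.41682622 0.1048456  0.2563135 ] [ 7.20424545e-01 -4.16444033e-01 -2.64119183e-01 -9.11268774e-04
 -1.72558911e+00 -8.24180008e-01]
[  75.1 -123.7   20.7]
```

Request:
drive_tool(
  deltas=[
    {"dr": [0, 0, 0], "slide": [18.8, -31, 5], "gripper": 5},
    {"dr": [0, 0, 0], "slide": [18.8, -31, 5], "gripper": 5},
    {"dr": [0, 0, 0], "slide": [18.8, -31, 5], "gripper": 5},
    {"dr": [0, 0, 0], "slide": [18.8, -31, 5], "gripper": 5},
    {"dr": [0, 0, 0], "slide": [0, 0, 0], "gripper": 5},
  ],
)

```text
time: 10.5
eef_pos: [0.5342, 0.0156, 0.2334]
tcp_rot: [2.101, -2.326, -0.005]
force: [0.2, 1.2, -5.1]
gripper_width: 0.0112
```

```bash
python3 - <<'E'
from h import *
from rig import env
import cv2
s=env.read_state();M=R.from_rotvec(s["tcp_rot"]).as_matrix();print(M.round(4),s["eef_pos"])
for n in("wrist","scene"):
  ci=env.camera_info(n);np.save(f"{n}6.npy",np.r_[ci["position"],ci["attitude"]])
  im=env.capture(n);cv2.imwrite(f"pics/{n}6r.png",im[:,:,::-1])
  if n=="scene": im=im[90:270,160:400]
  cv2.imwrite(f"pics/{n}6.png",cv2.resize(im[:,:,::-1],None,fx=1.5 if n=="wrist" else 3.2,fy=1.5 if n=="wrist" else 3.2))
E
```

```text
[[-0.1013 -0.9948 -0.007 ]
 [-0.9949  0.1013 -0.0023]
 [ 0.003   0.0067 -1.    ]] [0.53424914 0.01563291 0.23342567]
```

View pics/wrist6.png

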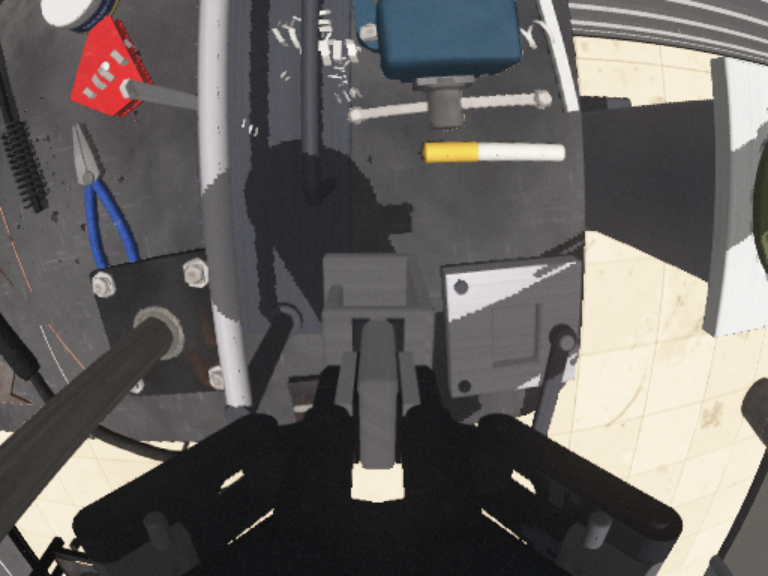

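View pics/scene6.png

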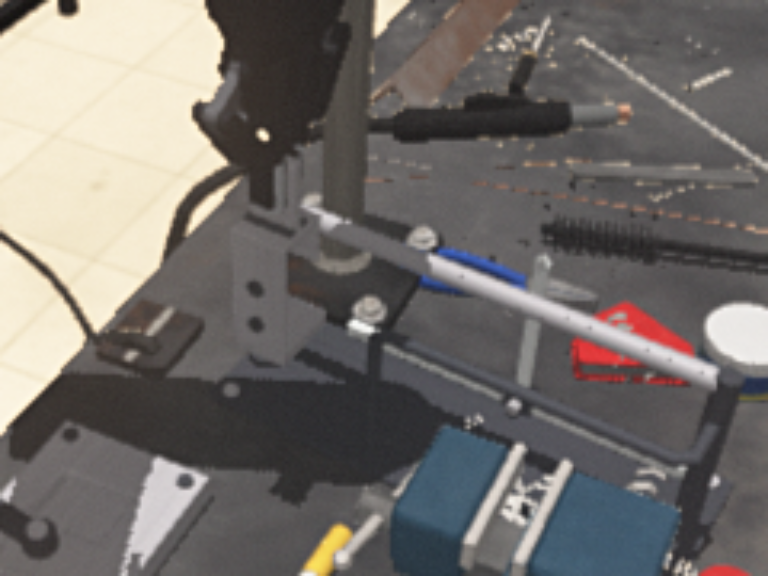

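```bash
python3 - <<'E'
from h import *
from rig import env
import cv2
np.set_printoptions(precision=4,suppress=True)
w=np.load("wrist6.npy");K=env.camera_info("wrist")["K"];W=(K,w[:3],R.from_rotvec(w[3:]).as_matrix())
im=cv2.cvtColor(cv2.imread("pics/wrist6r.png"),6)
for v in (20,60,100,150,180,200,250):
    r=im[v,125:175].astype(int);print(v,list(r))
E
```

```text
20 [np.int64(81), np.int64(77), np.int64(80), np.int64(82), np.int64(82), np.int64(74), np.int64(81), np.int64(117), np.int64(155), np.int64(177), np.int64(184), np.int64(192), np.int64(200), np.int64(203), np.int64(203), np.int64(203), np.int64(201), np.int64(201), np.int64(198), np.int64(197), np.int64(187), np.int64(180), np.int64(173), np.int64(161), np.int64(149), np.int64(132), np.int64(111), np.int64(93), np.int64(83), np.int64(88), np.int64(86), np.int64(85), np.int64(82), np.int64(84), np.int64(87), np.int64(86), np.int64(85), np.int64(82), np.int64(87), np.int64(85), np.int64(86), np.int64(88), np.int64(79), np.int64(43), np.int64(49), np.int64(47), np.int64(46), np.int64(46), np.int64(48), np.int64(43)]
60 [np.int64(79), np.int64(76), np.int64(75), np.int64(78), np.int64(76), np.int64(77), np.int64(94), np.int64(136), np.int64(170), np.int64(182), np.int64(192), np.int64(198), np.int64(206), np.int64(204), np.int64(204), np.int64(202), np.int64(203), np.int64(197), np.int64(197), np.int64(191), np.int64(183), np.int64(174), np.int64(166), np.int64(156), np.int64(143), np.i
[... 3257 characters left out ...]
), np.int64(52), np.int64(51), np.int64(54), np.int64(51), np.int64(54), np.int64(56), np.int64(58), np.int64(61), np.int64(58), np.int64(58), np.int64(50), np.int64(50), np.int64(130), np.int64(173), np.int64(140), np.int64(170), np.int64(185), np.int64(183), np.int64(180), np.int64(155), np.int64(135), np.int64(150), np.int64(188), np.int64(201), np.int64(199), np.int64(209), np.int64(216), np.int64(214), np.int64(206), np.int64(203), np.int64(195), np.int64(194), np.int64(184), np.int64(171), np.int64(162), np.int64(151), np.int64(134), np.int64(111), np.int64(79), np.int64(43), np.int64(36), np.int64(39), np.int64(41), np.int64(36), np.int64(37), np.int64(37), np.int64(34), np.int64(33)]
```

```bash
python3 - <<'E'
from h import *
from rig import env
import cv2
np.set_printoptions(precision=4,suppress=True)
w=np.load("wrist6.npy");K=env.camera_info("wrist")["K"];W=(K,w[:3],R.from_rotvec(w[3:]).as_matrix())
P=np.array([plane(W,u,v,.157,True) for u,v in[(141.7,20),(141.3,60),(142.1,100),(156.4,250)]]);print(P)
print(P[:,0]-(.6055+.1041*(P[:,1]+.096)))
im=cv2.imread("pics/wrist6r.png")[40:90,60:150];cv2.imwrite("pics/p6.png",cv2.resize(im,None,fx=8,fy=8,interpolation=cv2.INTER_CUBIC))
T=cam(env,"top");S=cam(env,"scene")
a=cv2.imread("pics/top0.png")[115:160,300:345];b=cv2.imread("pics/scene0.png")[160:215,305:350]
cv2.imwrite("pics/p0.png",np.hstack([cv2.resize(a,(400,400),interpolation=cv2.INTER_CUBIC),cv2.resize(b,(360,440),interpolation=cv2.INTER_CUBIC)[:400]]))
E
```

```text
[[ 0.6016 -0.1359  0.157 ]
 [ 0.6047 -0.1038  0.157 ]
 [ 0.6078 -0.0728  0.157 ]
 [ 0.6201  0.0525  0.157 ]]
[ 0.0002 -0.     -0.0001 -0.0008]
```

View pics/p6.png

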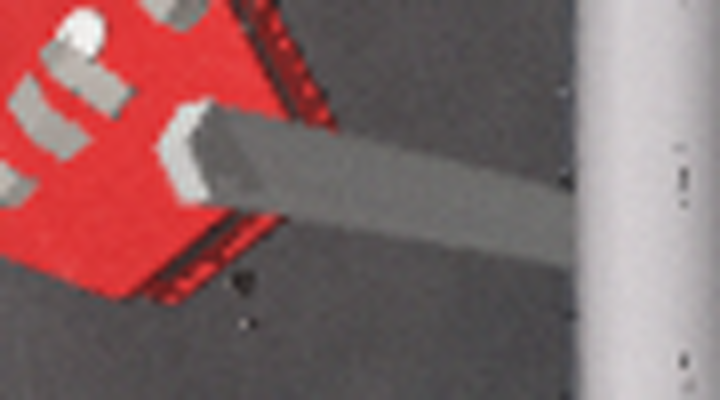

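View pics/p0.png

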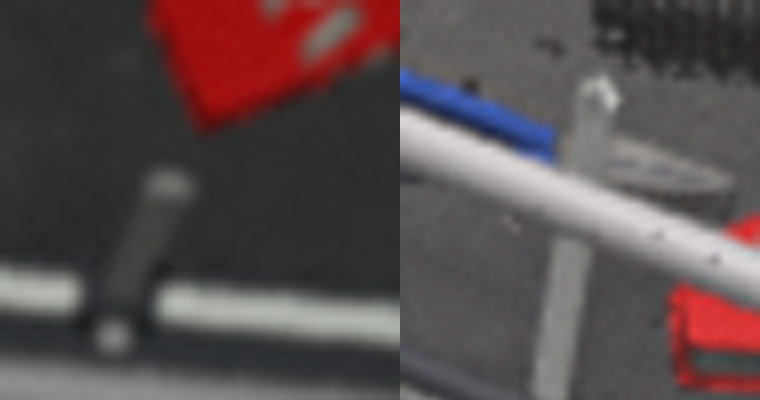

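```bash
python3 - <<'E'
from h import *
from rig import env
np.set_printoptions(precision=4,suppress=True)
w=np.load("wrist6.npy");K=env.camera_info("wrist")["K"];W=(K,w[:3],R.from_rotvec(w[3:]).as_matrix())
T=cam(env,"top");S=cam(env,"scene")
r=[ray(W,81.4,58.3,True),ray(T,318.4,134.8),ray(S,329,170.2)]
print(tri(r)); 
for p,d in r: print((p+d*(.151-p[2])/d[2]))
E
```

```text
(array([ 0.6632, -0.1203,  0.1465]), [np.float64(0.2541225044552065), np.float64(0.7396313587328507), np.float64(0.5251129329058726)])
[ 0.6608 -0.1193  0.151 ]
[ 0.6617 -0.1191  0.151 ]
[ 0.6579 -0.1221  0.151 ]
```

Request:
drive_tool(
  deltas=[
    {"dr": [0, 0, 0], "slide": [0, -20, 0], "gripper": 5},
    {"dr": [0, 0, 0], "slide": [0, -20, 0], "gripper": 5},
    {"dr": [0, 0, 0], "slide": [0, -20, 0], "gripper": 5},
    {"dr": [0, 0, 0], "slide": [0, -12, 0], "gripper": 5},
    {"dr": [0, 0, 0], "slide": [0, -8, 0], "gripper": 5},
    {"dr": [0, 0, 0], "slide": [0, 0, 0], "gripper": 5},
  ],
)

```text
time: 11.2
eef_pos: [0.6129, 0.0106, 0.2376]
tcp_rot: [2.11, -2.326, -0.001]
force: [-0.1, 0.5, -3.9]
gripper_width: 0.0108
```

```bash
cat > snap.py <<'E'
import sys
from h import *
from rig import env
import cv2
k=sys.argv[1]
s=env.read_state();M=R.from_rotvec(s["tcp_rot"]).as_matrix();print(M.round(4),s["eef_pos"],s["force"].round(1))
e=s["eef_pos"]-np.array([.6055,-.096,.165]);print("rail frame x,y,seat z mm",(e[0]*.9946-e[1]*.1035)*1000,(e[0]*.1035+e[1]*.9946)*1000,e[2]*1000-23.4)
for n in("wrist","scene"):
  ci=env.camera_info(n);np.save(f"{n}{k}.npy",np.r_[ci["position"],ci["attitude"]])
  im=env.capture(n);cv2.imwrite(f"pics/{n}{k}r.png",im[:,:,::-1])
  if n=="scene": im=im[90:270,160:400]
  cv2.imwrite(f"pics/{n}{k}.png",cv2.resize(im[:,:,::-1],None,fx=1.5 if n=="wrist" else 3.2,fy=1.5 if n=="wrist" else 3.2))
E
python3 snap.py 7
```

```text
[[-9.730e-02 -9.953e-01 -1.000e-03]
 [-9.953e-01  9.730e-02 -1.000e-04]
 [ 2.000e-04  1.000e-03 -1.000e+00]] [0.61292248 0.01058705 0.23760317] [-0.1  0.5 -3.9]
rail frame x,y,seat z mm -3.6493632334499115 106.77970690738572 49.20316556323507
```

View pics/wrist7.png

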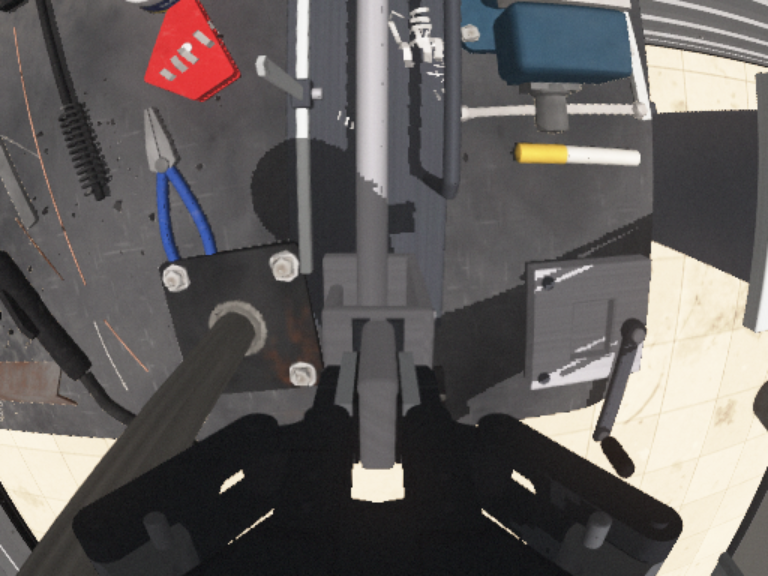

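View pics/scene7.png

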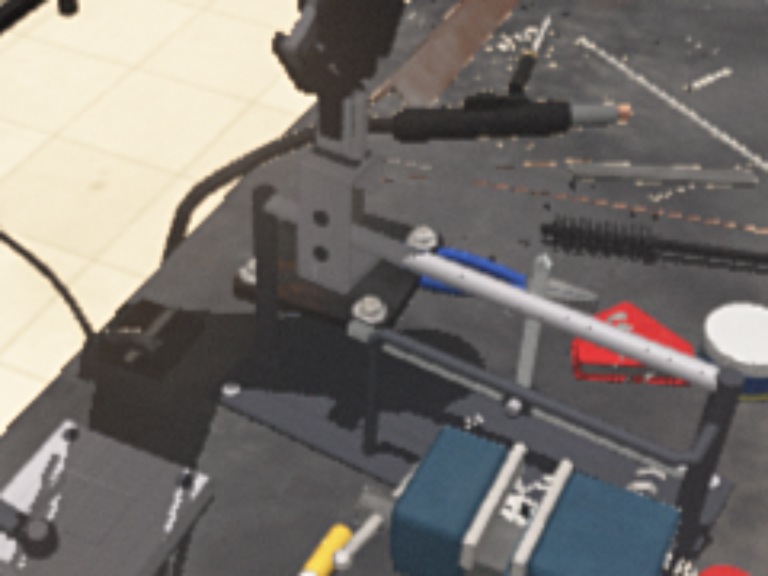

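Request:
drive_tool(
  deltas=[
    {"dr": [0, 0, 0.006], "slide": [0, -3.6, 0], "gripper": 5},
    {"dr": [0, 0, 0], "slide": [0, 0, 15], "gripper": 5},
    {"dr": [0, 0, 0], "slide": [0, 0, 15], "gripper": 5},
    {"dr": [0, 0, 0], "slide": [0, 0, 10], "gripper": 5},
    {"dr": [0, 0, 0], "slide": [0, 0, 2], "gripper": 5},
    {"dr": [0, 0, 0], "slide": [0, 0, 0], "gripper": 5},
  ],
)

```text
time: 11.9
eef_pos: [0.6163, 0.0095, 0.1956]
tcp_rot: [2.102, -2.333, -0.0]
force: [0.1, -0.7, -2.8]
gripper_width: 0.0112
```

Request:
drive_tool(
  deltas=[
    {"dr": [0, 0, 0], "slide": [0, 0, 1.5], "gripper": 5},
    {"dr": [0, 0, 0], "slide": [0, 0, 0], "gripper": 5},
  ],
)

```text
time: 12.1
eef_pos: [0.6168, 0.0097, 0.1954]
tcp_rot: [-2.102, 2.333, -0.001]
force: [-0.1, -0.2, -3.9]
gripper_width: 0.0108
```

Request:
drive_tool(
  deltas=[
    {"dr": [0, 0, 0], "slide": [0, 0, 2], "gripper": 5},
    {"dr": [0, 0, 0], "slide": [0, 0, 1], "gripper": 5},
    {"dr": [0, 0, 0], "slide": [0, 0, 0], "gripper": 5},
  ],
)

```text
time: 12.4
eef_pos: [0.6165, 0.0097, 0.1916]
tcp_rot: [2.103, -2.334, -0.0]
force: [0.6, -1.2, -3.0]
gripper_width: 0.0111
```

Request:
drive_tool(
  deltas=[
    {"dr": [0, 0, 0], "slide": [0, 0, 1], "gripper": 5},
    {"dr": [0, 0, 0], "slide": [0, 0, 0], "gripper": 5},
  ],
)

```text
time: 12.6
eef_pos: [0.6165, 0.0097, 0.1907]
tcp_rot: [2.103, -2.334, -0.0]
force: [0.8, 1.0, -3.6]
gripper_width: 0.0112
```

Request:
drive_tool(
  deltas=[
    {"dr": [0, 0, 0], "slide": [0, 0, 1], "gripper": 5},
    {"dr": [0, 0, 0], "slide": [0, 0, 0], "gripper": 5},
  ],
)

```text
time: 12.8
eef_pos: [0.6165, 0.0097, 0.1896]
tcp_rot: [2.103, -2.334, -0.0]
force: [0.1, -0.4, -3.7]
gripper_width: 0.011
```

Request:
drive_tool(
  deltas=[
    {"dr": [0, 0, 0], "slide": [0, 0, 1], "gripper": 5},
    {"dr": [0, 0, 0], "slide": [0, 0, 0], "gripper": 5},
  ],
)

```text
time: 13.0
eef_pos: [0.6165, 0.0097, 0.1886]
tcp_rot: [2.103, -2.334, -0.0]
force: [0.8, -0.0, -3.2]
gripper_width: 0.0111
```

```bash
python3 snap.py 8
```

```text
[[-1.038e-01 -9.946e-01 -2.000e-04]
 [-9.946e-01  1.038e-01 -1.000e-04]
 [ 1.000e-04  2.000e-04 -1.000e+00]] [0.61651217 0.00967851 0.18864599] [ 0.8 -0.  -3.2]
rail frame x,y,seat z mm 0.014980947516446755 106.24760540214662 0.24598894860636733
```

View pics/scene8.png

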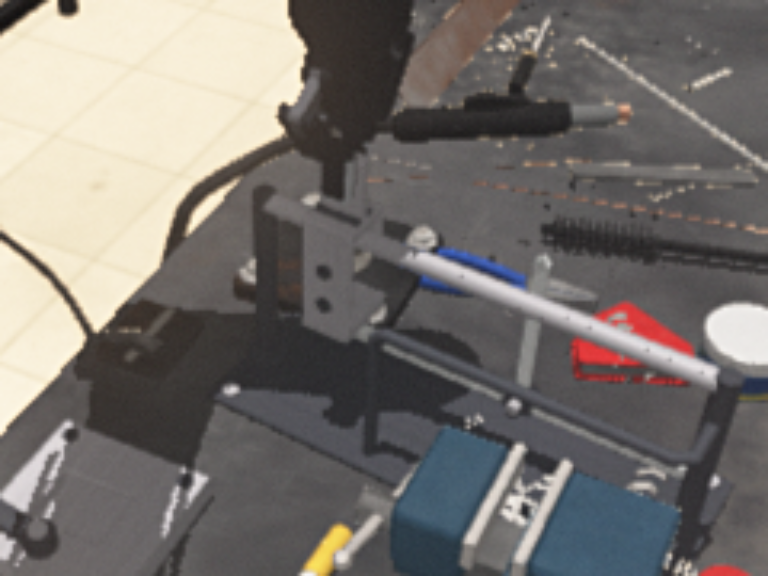

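View pics/wrist8.png

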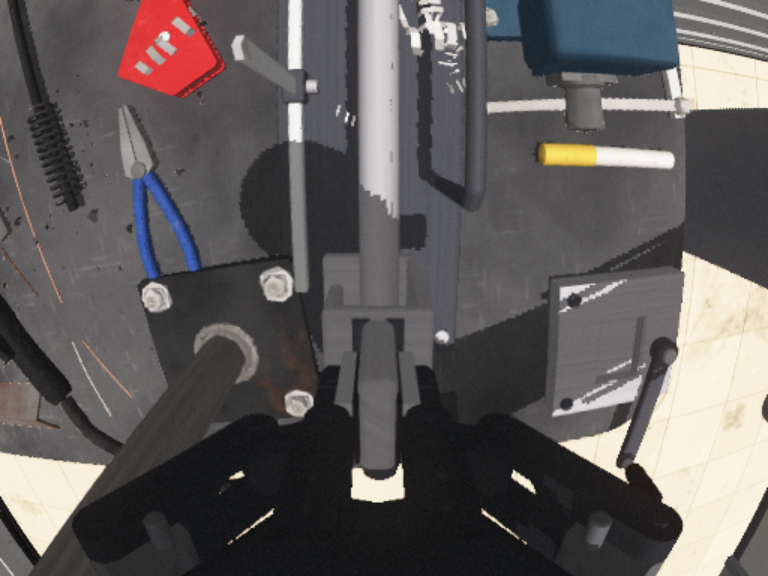

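Request:
drive_tool(
  deltas=[
    {"dr": [0, 0, 0], "slide": [0, 0, 1], "gripper": 5},
    {"dr": [0, 0, 0], "slide": [0, 0, 0], "gripper": 5},
  ],
)

```text
time: 13.3
eef_pos: [0.6167, 0.0096, 0.1884]
tcp_rot: [-2.103, 2.334, -0.001]
force: [0.0, 0.1, -1.8]
gripper_width: 0.0106
```

Request:
drive_tool(
  deltas=[
    {"dr": [0, 0, 0], "slide": [0, 0, 1], "gripper": 5},
    {"dr": [0, 0, 0], "slide": [0, 0, 0], "gripper": 5},
  ],
)

```text
time: 13.5
eef_pos: [0.6167, 0.0096, 0.1882]
tcp_rot: [-2.102, 2.333, -0.002]
force: [-3.1, 1.7, 5.5]
gripper_width: 0.0111
```

Request:
drive_tool(
  deltas=[
    {"dr": [0, 0, 0], "slide": [0, 0, -1.3], "gripper": 5},
    {"dr": [0, 0, 0], "slide": [5, 0, 0], "gripper": 5},
    {"dr": [0, 0, 0], "slide": [10, 0, 0], "gripper": 5},
    {"dr": [0, 0, 0], "slide": [10, 0, 0], "gripper": 5},
    {"dr": [0, 0, 0], "slide": [10, 0, 0], "gripper": 5},
    {"dr": [0, 0, 0], "slide": [5, 0, 0], "gripper": 5},
    {"dr": [0, 0, 0], "slide": [0, 0, 0], "gripper": 5},
  ],
)

```text
time: 14.2
eef_pos: [0.6123, -0.0317, 0.1883]
tcp_rot: [2.101, -2.335, 0.002]
force: [0.7, -1.3, 1.0]
gripper_width: 0.011
```

```bash
python3 snap.py 9
```

```text
[[-1.053e-01 -9.944e-01  0.000e+00]
 [-9.944e-01  1.053e-01 -1.300e-03]
 [ 1.300e-03 -2.000e-04 -1.000e+00]] [ 0.61230649 -0.03172854  0.18831244] [ 0.7 -1.3  1. ]
rail frame x,y,seat z mm 0.11763746898531963 64.62886228574943 -0.08755907039150657
```

View pics/scene9.png

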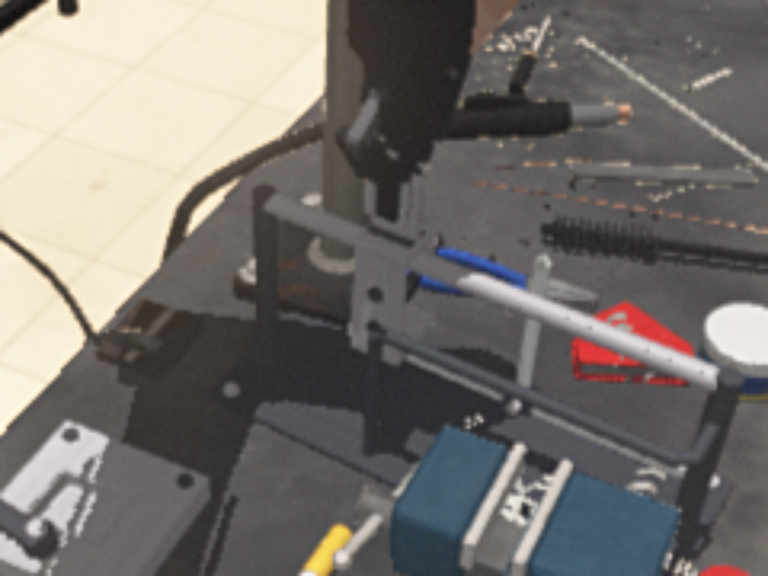

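Sliding works with low force, and the hanger sits on the rail. I have 82.7 mm left to go, so I'll do most of it now and then look.

Request:
drive_tool(
  deltas=[
    {"dr": [0, 0, 0], "slide": [5, 0, 0], "gripper": 5},
    {"dr": [0, 0, 0], "slide": [10, 0, 0], "gripper": 5},
    {"dr": [0, 0, 0], "slide": [10, 0, 0], "gripper": 5},
    {"dr": [0, 0, 0], "slide": [10, 0, 0], "gripper": 5},
    {"dr": [0, 0, 0], "slide": [10, 0, 0], "gripper": 5},
    {"dr": [0, 0, 0], "slide": [10, 0, 0], "gripper": 5},
    {"dr": [0, 0, 0], "slide": [5, 0, 0], "gripper": 5},
    {"dr": [0, 0, 0], "slide": [0, 0, 0], "gripper": 5},
  ],
)

```text
time: 15.1
eef_pos: [0.606, -0.0913, 0.1883]
tcp_rot: [2.101, -2.335, 0.001]
force: [0.5, -0.3, 2.7]
gripper_width: 0.0112
```

```bash
python3 snap.py 10
```

```text
[[-1.052e-01 -9.944e-01 -2.000e-04]
 [-9.944e-01  1.052e-01 -1.400e-03]
 [ 1.500e-03  0.000e+00 -1.000e+00]] [ 0.60600602 -0.09130435  0.18825959] [ 0.5 -0.3  2.7]
rail frame x,y,seat z mm 0.01729078648943401 4.722664847423458 -0.14040849433105151
```

View pics/scene10.png

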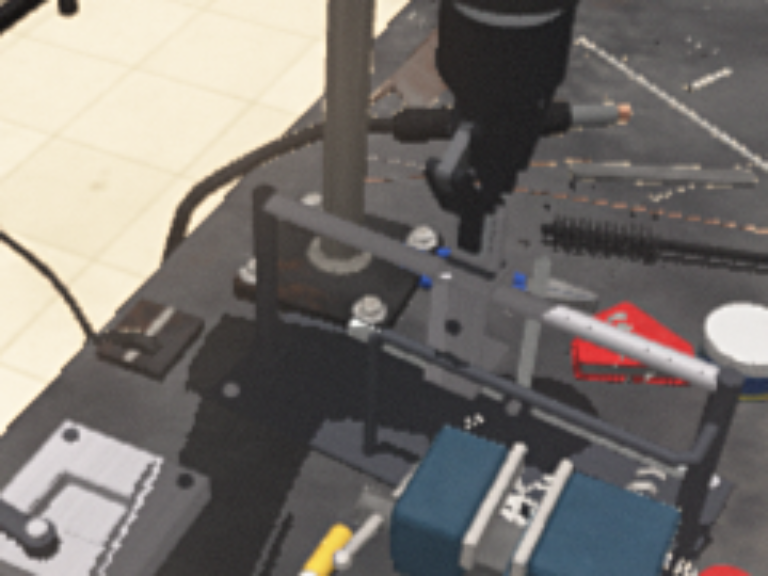

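View pics/wrist10.png

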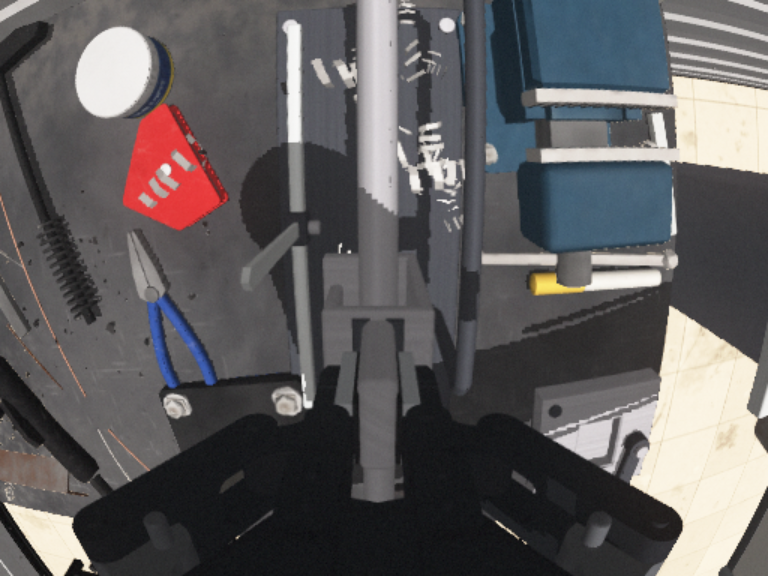

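```bash
python3 - <<'E'
from h import *
from rig import env
import cv2
w=np.load("wrist10.npy");K=env.camera_info("wrist")["K"];W=(K,w[:3],R.from_rotvec(w[3:]).as_matrix())
im=cv2.imread("pics/wrist10r.png")[140:200,150:220];cv2.imwrite("pics/p10.png",cv2.resize(im,None,fx=8,fy=8,interpolation=cv2.INTER_CUBIC))
for u,v in((247,278),(250,282)): 
    p=plane(W,u/1.5,v/1.5,.151,True);e=p-np.array([.6055,-.096,0]);print(p,e[0]*.9946-e[1]*.1035,e[0]*.1035+e[1]*.9946)
E
```

```text
[ 0.65938209 -0.12136731  0.151     ] 0.05621664810828613 -0.019653528142748518
[ 0.65836068 -0.11943287  0.151     ] 0.055000533141298956 -0.0178352506072761
```

View pics/p10.png

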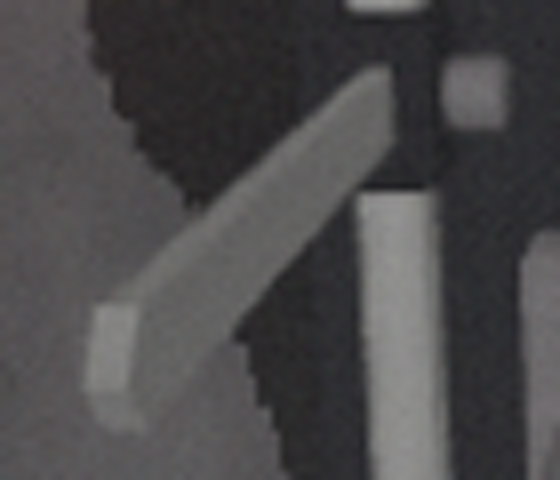

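Request:
drive_tool(
  deltas=[
    {"dr": [0, 0, 0], "slide": [8, 0, 0], "gripper": 5},
    {"dr": [0, 0, 0], "slide": [8, 0, 0], "gripper": 5},
    {"dr": [0, 0, 0], "slide": [6, 0, 0], "gripper": 5},
    {"dr": [0, 0, 0], "slide": [2, 0, 0], "gripper": 5},
    {"dr": [0, 0, 0], "slide": [0, 0, 0], "gripper": 5},
    {"dr": [0, 0, 0], "slide": [0, 0, 0], "gripper": 5},
  ],
)

```text
time: 15.8
eef_pos: [0.6038, -0.1136, 0.1883]
tcp_rot: [2.103, -2.334, 0.001]
force: [0.5, 4.1, 4.7]
gripper_width: 0.0112
```

```bash
python3 snap.py 11
```

```text
[[-1.037e-01 -9.946e-01  2.000e-04]
 [-9.946e-01  1.037e-01 -3.000e-04]
 [ 3.000e-04 -3.000e-04 -1.000e+00]] [ 0.60379095 -0.11356896  0.18826788] [0.5 4.1 4.7]
rail frame x,y,seat z mm 0.11857003400834011 -17.650976023881604 -0.13211988394845164
```

View pics/wrist11.png

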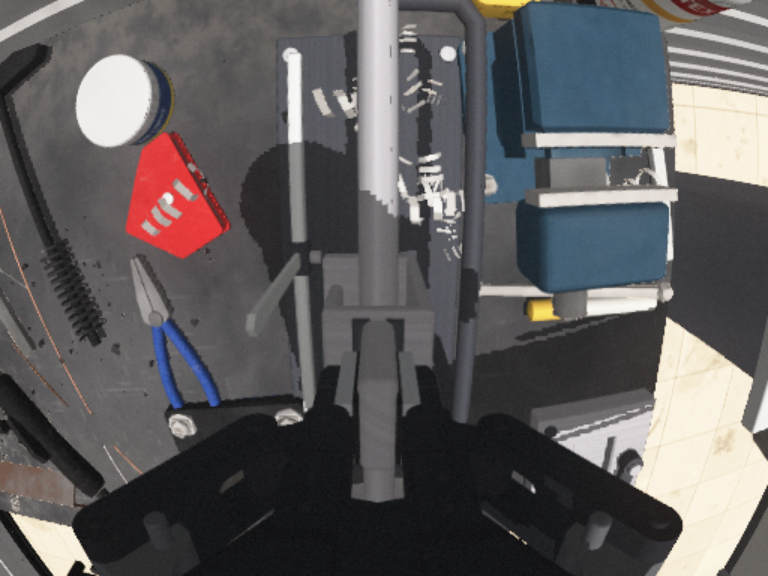

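View pics/scene11.png

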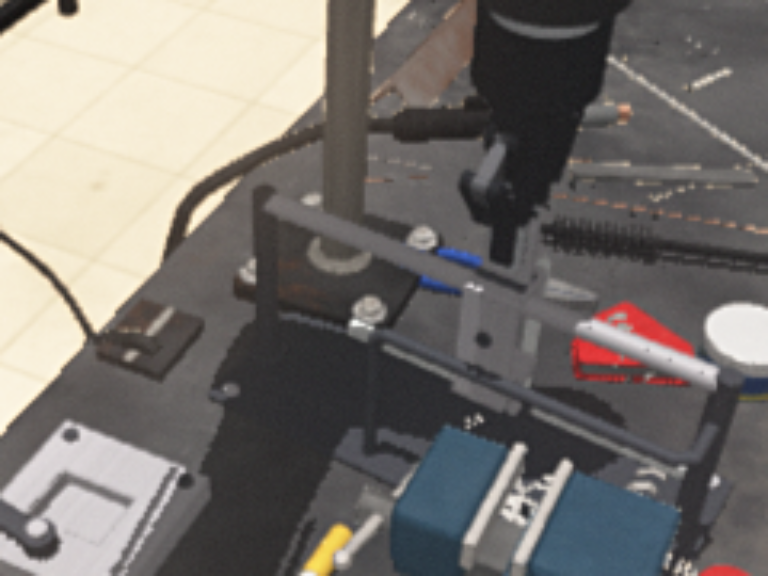

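Request:
drive_tool(
  deltas=[
    {"dr": [0, 0, 0], "slide": [0.5, 0, -0.5], "gripper": 5},
    {"dr": [0, 0, 0], "slide": [0, 0, 0], "gripper": 13},
    {"dr": [0, 0, 0], "slide": [0, 0, 0], "gripper": 16},
    {"dr": [0, 0, 0], "slide": [0, 0, 0], "gripper": 20},
    {"dr": [0, 0, 0], "slide": [0, 0, 0], "gripper": 26},
    {"dr": [0, 0, 0], "slide": [0, 0, 0], "gripper": 32},
    {"dr": [0, 0, 0], "slide": [0, 0, 0], "gripper": 40},
    {"dr": [0, 0, 0], "slide": [0, 0, 0], "gripper": 46},
    {"dr": [0, 0, 0], "slide": [0, 0, 0], "gripper": 46},
  ],
)

```text
time: 16.8
eef_pos: [0.6036, -0.1142, 0.1887]
tcp_rot: [2.103, -2.334, 0.0]
force: [0.7, -0.1, 1.1]
gripper_width: 0.046
```

```bash
python3 snap.py 12
```

```text
[[-1.038e-01 -9.946e-01  0.000e+00]
 [-9.946e-01  1.038e-01 -1.000e-04]
 [ 1.000e-04 -1.000e-04 -1.000e+00]] [ 0.60363656 -0.11415705  0.18867383] [ 0.7 -0.1  1.1]
rail frame x,y,seat z mm 0.0258754843231266 -18.25187134891614 0.27383245645899024
```

View pics/wrist12.png

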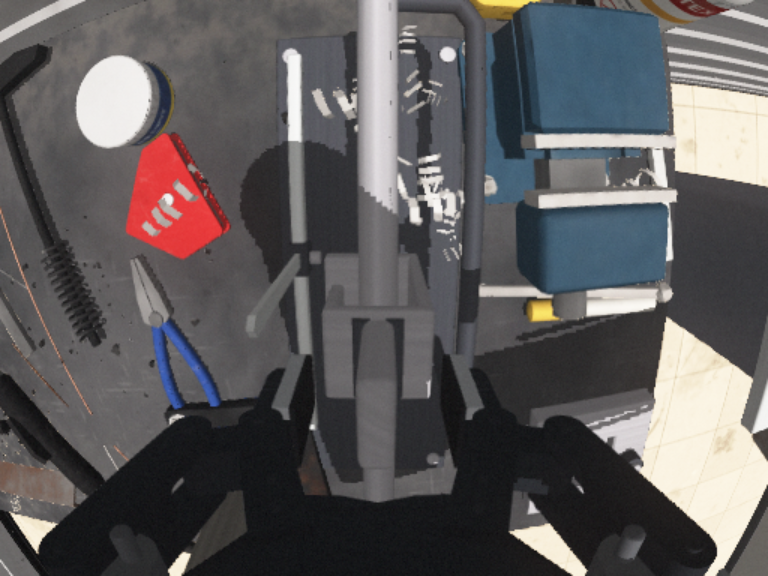

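View pics/scene12.png

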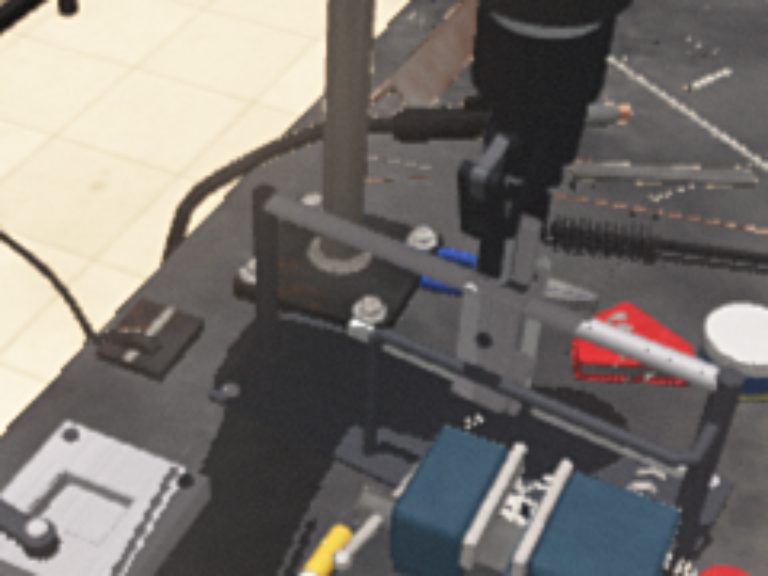

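The fingers are open and the hanger is hanging on the rail, upright. I'll back straight up.

Request:
drive_tool(
  deltas=[
    {"dr": [0, 0, 0], "slide": [0, 0, -10], "gripper": 46},
    {"dr": [0, 0, 0], "slide": [0, 0, -25], "gripper": 46},
    {"dr": [0, 0, 0], "slide": [0, 0, -30], "gripper": 46},
    {"dr": [0, 0, 0], "slide": [0, 0, -30], "gripper": 46},
    {"dr": [0, 0, 0], "slide": [0, 35, -10], "gripper": 46},
    {"dr": [0, 0, 0], "slide": [0, 35, 0], "gripper": 46},
    {"dr": [0, 0, 0], "slide": [0, 35, 0], "gripper": 46},
    {"dr": [0, 0, 0], "slide": [0, 0, 0], "gripper": 46},
    {"dr": [0, 0, 0], "slide": [0, 0, 0], "gripper": 46},
  ],
)

```text
time: 17.8
eef_pos: [0.4989, -0.1032, 0.2952]
tcp_rot: [-2.102, 2.332, -0.003]
force: [0.3, -0.1, 0.1]
gripper_width: 0.0465
```

```bash
python3 snap.py 13; python3 - <<'E'
from rig import env
import cv2
im=env.capture("top");cv2.imwrite("pics/top13.png",cv2.resize(im[100:250,180:410,::-1],None,fx=3.4,fy=3.4,interpolation=2))
E
```

```text
[[-1.034e-01 -9.946e-01  2.800e-03]
 [-9.946e-01  1.034e-01  2.000e-04]
 [-5.000e-04 -2.800e-03 -1.000e+00]] [ 0.49893814 -0.10324926  0.29522199] [ 0.3 -0.1  0.1]
rail frame x,y,seat z mm -105.23612440858501 -18.239264952033615 106.82198698830152
```

View pics/wrist13.png

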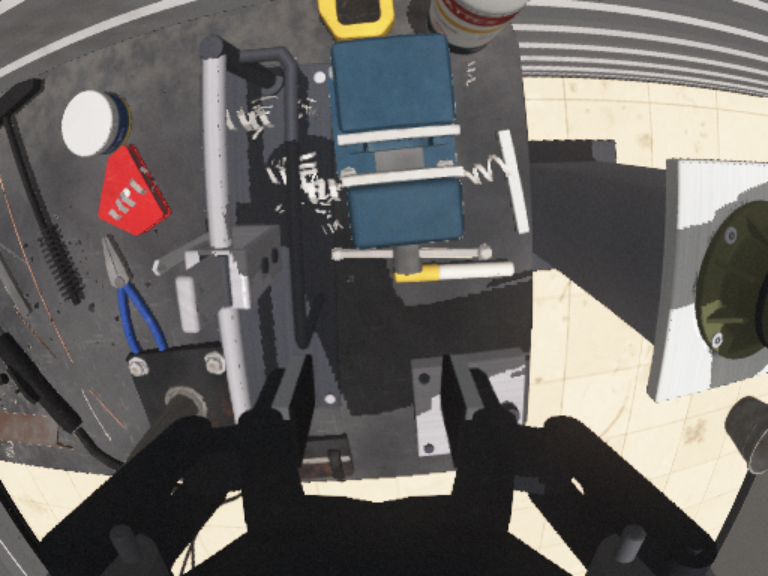

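View pics/scene13.png

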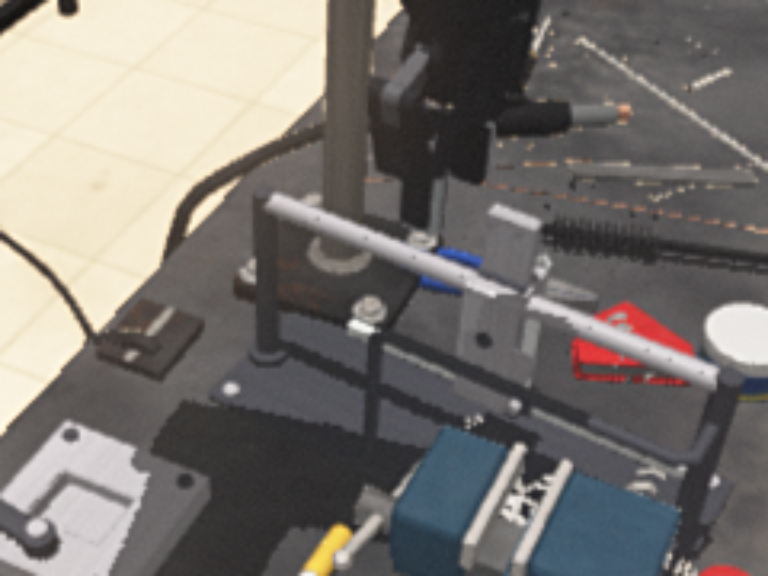

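View pics/top13.png

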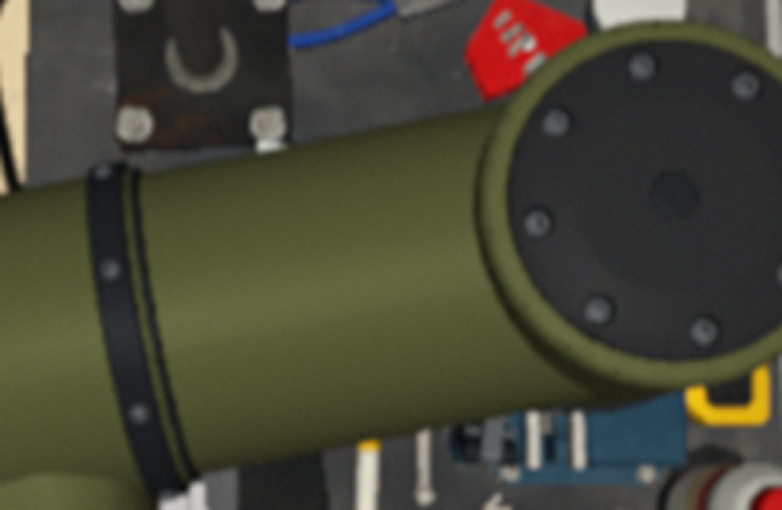

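```bash
python3 - <<'E'
from h import *
from rig import env
import cv2
w=np.load("wrist13.npy");K=env.camera_info("wrist")["K"];W=(K,w[:3],R.from_rotvec(w[3:]).as_matrix())
def rf(u,v,z):
    p=plane(W,u/1.5,v/1.5,z,True);e=p-np.array([.6055,-.096,.165]);return np.round([1000*(e[0]*.9946-e[1]*.1035),1000*(e[0]*.1035+e[1]*.9946)],1)
print("tabtop",rf(180,277,.222),rf(198,277,.222),rf(182,333,.222),rf(200,332,.222),"tip",rf(157,268,.151))
im=cv2.imread("pics/wrist13r.png")[140:240,95:195];cv2.imwrite("pics/p13.png",cv2.resize(im,None,fx=6,fy=6,interpolation=2))
E
```

```text
tabtop [  1.5 -32.4] [ -9.5 -32.4] [5.3 0.6] [-6.2 -0.3] tip [ 55.  -18.5]
```

View pics/p13.png

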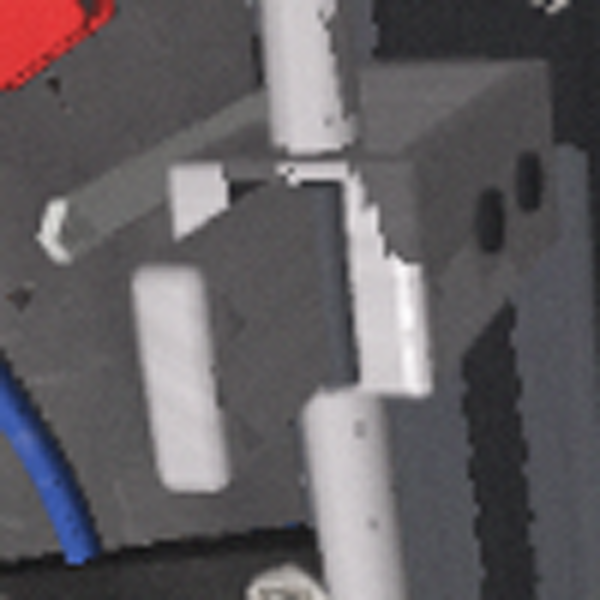

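```bash
python3 - <<'E'
from rig import env
s=env.read_state();print(s["time"],s["force"],abs(s["qvel"]).max())
env.close_job()
E
```

```text
17.95 [ 0.35343982  0.35078241 -0.5500378 ] 0.011504220742810885
the job is handed in; nothing more can be done
```

The hanger is on the rail at the pointer, released, and the job was handed in at 17.95 s. The interface gave no verdict.

**What I did:**
- I swung the clamp out to about 1.4–1.45 rad and gripped the hanger by its tab.
- I lifted it out of the block, hooked it over the rail at the left end and lowered it until it touched. It was about 106 mm to the left of the rail's middle.
- I then slid it along the rail to the pointer, opened the fingers and backed the arm away.

**Last checks:**
- **Position:** from the final wrist picture, the tab's middle is about 2–3 mm from the pointer along the rail; the limit is 12 mm.
- **Hang:** the tab's top is about 2 mm off the rail's centre line, so the tilt is roughly 0.04 rad. The saddle looks seated on the rail.
- **Arm:** the force readings were within about 0.6 N of zero, so the arm was touching nothing.
- **Bystanders:** the marker and test plate look unmoved in the pictures, but I did not measure them.

**Disagreements:** estimates of the pointer's position along the rail differed by 1–2 mm between views. The final top view was no use because the arm blocked it.

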